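# Clear the computer desk: drives into the rack, headsets over the bar

### The arm

A 6-joint arm with a two-finger parallel gripper is mounted at the origin on the work surface. World frame = base frame: x ahead of the robot, y to its left, z up, the work surface at z = 0. Lengths are in mm, angles in rad, forces in N, time in s.
With the tool pointing down it reaches from about 350 to 975 mm from the base axis. Payload 7.1 kg.
Tool frame: the origin (TCP) lies at the very end of the fingers, on their centre line; the grasp point (between the pads) lies 19 mm behind it; x points along the fingers, y is the direction in which the jaws open and shut, and the axes are right-handed (so a half turn about x gives the same grasp; the last joint's range is limited). The gripper opens to 88 mm and grips with 3 to 60 N. Pads are 20 mm wide; open, the fingers measure 115 mm over their backs; the gripper's body (75 mm by 178 mm) begins 61 mm behind the grasp point.
Start: joints at [-1.255, 0.423, 1.63, -0, 1.089, -0.019], TCP at [205.38, -590.274, 222.675] pointing down, gripper open.
Joint ranges: [-3, 3], [-0.9, 2.11], [0.09, 2.58], [-1.31, 4.45], [0.11, 2.69], [-2.54, 2.54]. Speed limits (rad/s): [2.39, 2.39, 3.01, 3.14, 3.14, 3.14].

### API

Orientations are given as a rotation vector (axis times angle).
In Python, from workcell import ctrl gives the robot as it stands. The module is installed in compiled form; this text tells all that it offers.
- The arm moves only by the tool carry_out, never from a script. Its argument "commands" is a list of rows, each a list of 6 numbers: the shift along the tool's x, y, z in m, then the turn, a rotation vector about the tool's x, y, z in degrees. In form: [[tx, ty, tz, rx, ry, rz], ...]. A call has 1 to 8 rows; each row shifts and turns the pose as measured when the row begins, along the tool's axes as they then stand; what a row does not reach is not made up. A row lasts 1/8 s, in which the tool goes at most 62.5 mm and 10.7 degrees, less where a joint would pass 70% of its speed; a pose out of reach is approached as far as the arm can. A call with a gripper value outside its range is refused whole. "grip" is the closure, from 0 (fully open) to 1 (shut), set as the call begins (left out, the last holds). The fingers move at their own pace and stop on an object; the grip force is fixed at half the most. Time passes only in rows, so rows that do not move let the fingers close. It gives the time, the measured TCP pose, the force and the opening at its end, in the units of the state.
- ctrl.get_obs(): the state, without advancing time (a new reading comes with each control period).
- ctrl.get_image(name): name is "scene" or "top" or "wrist"; returns a dict with "pixels" (384x512x3 uint8, blue, green, red), "intrinsics" (3x3 intrinsics, pixels), "dist_coeffs" ([k1, k2, p1, p2, k3] as OpenCV has them; the pictures are not rectified), "rvec" (rotation vector, rad) and "tvec" (3), from world to camera coordinates, as OpenCV has them. Camera axes: x right, y down, z forward; pixel columns grow to the right and rows downward; lengths in mm; the calibration is good to about 2 mm. A picture is of the moment at which its call begins. There is no depth.
- ctrl.close_job(): hands the job in, once; it reports no verdict.
The state is a dict: "t": time; "qpos": joint angles; "qvel": joint speeds; "joint_torque": joint torques, N m; "ee_pos": TCP position; "orientation": TCP orientation; "ft_force": force on the tool from outside, world axes, zero at the start; "moment": the same for the moment, N m; "width": finger opening in mm.
Only numpy, scipy, OpenCV 4.12 (cv2) and the standard library are available. Lean on these libraries where they do the work, as an engineer would, in place of code of your own. Each camera call takes 0.05 s, during which the arm holds its last target. There are 200 camera calls.

### The job

Tidy this computer desk: take every disk drive off the slanted stand and set it upright on a short edge, right down to the floor of a slot in the wooden rack, slim drives in the narrow slots and thick drives in the wide ones, one to a slot. Hang both headsets over the steel bar side by side, headband across the bar with an ear cup hanging on each side of it. Leave the other things on the desk where they are.

Things in the scene. Friction and masses are not known exactly. Their poses are not given: they have to be found in the camera images.
- slim1_mid (a point): centre of a slim portable disk drive, a plain grey slab 16 mm thick (its x axis, across the broad faces), 76 mm wide (y) and 130 mm long (z), about 160 g. At the start it leans on the stand, z up along it (top towards the robot), x away from the robot and up; the upper 50 mm stand free on both faces. May be absent.
- slim2_mid (a point): centre of a slim portable disk drive, a plain grey slab 16 mm thick (its x axis, across the broad faces), 76 mm wide (y) and 130 mm long (z), about 160 g. At the start it leans on the stand, z up along it (top towards the robot), x away from the robot and up; the upper 50 mm stand free on both faces. May be absent.
- slim3_mid (a point): centre of a slim portable disk drive, a plain grey slab 16 mm thick (its x axis, across the broad faces), 76 mm wide (y) and 130 mm long (z), about 160 g. At the start it leans on the stand, z up along it (top towards the robot), x away from the robot and up; the upper 50 mm stand free on both faces. May be absent.
- thick1_mid (a point): centre of a thick portable disk drive, a plain grey slab 28 mm thick (its x axis, across the broad faces), 76 mm wide (y) and 130 mm long (z), about 280 g. At the start it leans on the stand, z up along it (top towards the robot), x away from the robot and up; the upper 50 mm stand free on both faces. May be absent.
- thick2_mid (a point): centre of a thick portable disk drive, a plain grey slab 28 mm thick (its x axis, across the broad faces), 76 mm wide (y) and 130 mm long (z), about 280 g. At the start it leans on the stand, z up along it (top towards the robot), x away from the robot and up; the upper 50 mm stand free on both faces. May be absent.
- stand: fixed plywood stand, 410 mm long (y), x pointing away from the robot. Its back plate, 80 mm long and 6 mm thick, leans 25 degrees from upright towards -x; a foot shelf is square to it. The drives stand in their corner, side by side, 82 mm apart along y, on a short edge, leaning on the plate's +x face. Origin on the desk below that corner, which is 22 mm high.
- rack: fixed wooden rack, 292 mm long along its y, 90 mm deep along its x, 60 mm high, origin centre of underside. Five open-ended slots 52 mm deep run along its x, floors 8 mm above the desk: along y from -y to +y narrow1, wide1, narrow2, wide2, narrow3, with 32 mm thick walls between them.
- narrow1 (a point): middle of the floor of a narrow slot, 22 mm wide (its y), running along its x; z up. The walls rise 52 mm above it.
- wide1 (a point): middle of the floor of a wide slot, 35 mm wide (its y), running along its x; z up. The walls rise 52 mm above it.
- narrow2 (a point): middle of the floor of a narrow slot, 22 mm wide (its y), running along its x; z up. The walls rise 52 mm above it.
- wide2 (a point): middle of the floor of a wide slot, 35 mm wide (its y), running along its x; z up. The walls rise 52 mm above it.
- narrow3 (a point): middle of the floor of a narrow slot, 22 mm wide (its y), running along its x; z up. The walls rise 52 mm above it.
- headset1: dark rigid headset, 146 mm wide (y), 130 mm high, 200 g, standing on its two ear cups, headband arching over in its y-z plane; origin on the desk between the cups, z up. The band's top is a straight padded piece 74 mm long (y), 26 mm deep (x), 18 mm thick, 112 to 130 mm above the origin. The cups are 56 mm deep (x) and 56 mm high, with 90 mm free between them.
- headset1_band (a point): middle of the underside of the straight padded top piece of headset1's headband, 112 mm above its origin
- headset2: dark rigid headset, 146 mm wide (y), 130 mm high, 200 g, standing on its two ear cups, headband arching over in its y-z plane; origin on the desk between the cups, z up. The band's top is a straight padded piece 74 mm long (y), 26 mm deep (x), 18 mm thick, 112 to 130 mm above the origin. The cups are 56 mm deep (x) and 56 mm high, with 90 mm free between them.
- headset2_band (a point): middle of the underside of the straight padded top piece of headset2's headband, 112 mm above its origin
- bar: fixed headset stand: a flat steel bar 44 mm wide, 14 mm thick and 240 mm long (along its y), its top 157 mm above the desk, on a post at each end (157 mm high, 44 by 12 mm, feet 110 mm along x, 30 mm along y). Origin on the desk under the bar's middle.
- bar_mid (a point): middle of the bar, in its core, 150 mm above the desk (7 mm below its top); the bar runs along y
- mug: white mug, 80 mm wide, 95 mm high; a bystander, to be left alone
- mouse: white computer mouse, 105 x 60 x 34 mm; a bystander, to be left alone
- notepad: notepad lying flat, 150 x 105 x 14 mm; a bystander, to be left alone
- screwdriver: screwdriver lying on the desk; a bystander, to be left alone
- jar: glass jar with black lid, 70 mm wide, 80 mm high; a bystander, to be left alone
Not all that is in view belongs to the job. Leave any purple look-alike of the part that bears thick1_mid alone. What is shaped like the headset1 but red is not meant.

How it is judged:
By the outcome, as a careful person would: the job done as asked, in the order asked, and still so for the second after the job is handed in, with the robot touching nothing.
Of slim1, thick1, slim2, thick2, slim3 only 4 to 5 are there at a start; the rules pass over those that are not, and their reading is None.
At some moment in a run one of headset1, headset2 may be knocked a few centimetres aside while the robot is not near it.
It also fails if it takes over 208 s, if anything falls off the work surface, if the arm or the gripper's body presses on something with over 40 N, if the wrist force passes 120 N, or if a joint passes its speed limit or range.

## Working session

There is one attempt and no reset: what is moved stays moved. The work goes in short steps, Python scripts to look and compute and a tool call to move; the robot and the scene stay as the last step left them, time stands still between calls to the robot, and variables do not carry over. Pictures are saved under pics/ and viewed, about 12 in all and at most 16, crops included, and the job is handed in when it is done.

Besides the shell and the picture viewer there is one more tool, called after "Request:" as name(argument=value, ...) on one line, values as JSON. carry_out: Moves the arm, as the interface text tells. Its arguments: {"type":"object","properties":{"commands":{"type":"array"},"grip":{"type":"number"}},"required":["commands"]}

```bash
mkdir -p pics; cat > h.py <<'E'
import numpy as np, cv2, pickle
from workcell import ctrl
from scipy.spatial.transform import Rotation as R
def snap(n,f):
    d=ctrl.get_image(n); cv2.imwrite('pics/'+f+'.png',d['pixels']); pickle.dump(d,open('pics/'+f+'.pkl','wb')); return d
def load(f): return pickle.load(open('pics/'+f+'.pkl','rb'))
def rays(d,px):
    K=np.array(d['intrinsics'],float);D=np.array(d['dist_coeffs'],float)
    u=cv2.undistortPoints(np.array(px,float).reshape(-1,1,2),K,D).reshape(-1,2)
    Rm=cv2.Rodrigues(np.array(d['rvec'],float))[0];t=np.array(d['tvec'],float).ravel()
    v=np.c_[u,np.ones(len(u))]@Rm
    return -Rm.T@t, v
def onz(d,px,z):
    c,v=rays(d,px); return c+v*((z-c[2])/v[:,2])[:,None]
def proj(d,P):
    return cv2.projectPoints(np.array(P,float).reshape(-1,1,3),np.array(d['rvec'],float),np.array(d['tvec'],float),np.array(d['intrinsics'],float),np.array(d['dist_coeffs'],float))[0].reshape(-1,2)
E
python3 - <<'E'
from h import *
for n in('scene','top','wrist'):
    d=snap(n,n+'0'); print(n,rays(d,[[256,192]])[0],d['intrinsics'][0][0])
a=cv2.imread('pics/scene0.png');b=cv2.imread('pics/top0.png')
o=ctrl.get_obs();print(o)
E
```

```text
scene [1421.69934647 -112.73945453 1558.52890287] 477.603176148071
top [ 365.49205063   -4.88702537 1750.48737074] 489.2820362976829
wrist [ 276.7531758 -565.6344988  385.5724825] 333.30690294243306
{'t': 0.15, 'qpos': array([-1.25496991e+00,  4.23664204e-01,  1.63046262e+00, -1.78468642e-06,
        1.08859832e+00, -1.90222004e-02]), 'qvel': array([-6.09627052e-04,  7.94421798e-04, -2.12203833e-03, -6.42051467e-04,
        1.83776446e-03,  6.66641276e-05]), 'joint_torque': array([-6.72527513e-04, -5.44981849e+01, -2.73919219e+01,  6.43909466e-02,
        2.03964149e-02, -6.09753511e-05]), 'ee_pos': array([ 205.27600803, -589.89793041,  222.10132232]), 'orientation': array([ 2.04018316,  0.34599305, -2.0405329 ]), 'ft_force': array([-0.30540742, -0.30961634,  0.52659656]), 'moment': array([-0.00253139, -0.02498391,  0.02731407]), 'width': 87.81709096710874}
```

View pics/top0.png

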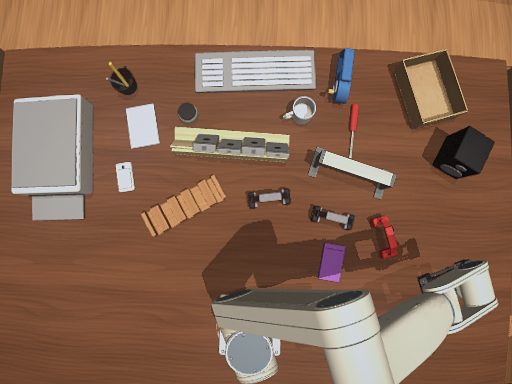

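View pics/scene0.png

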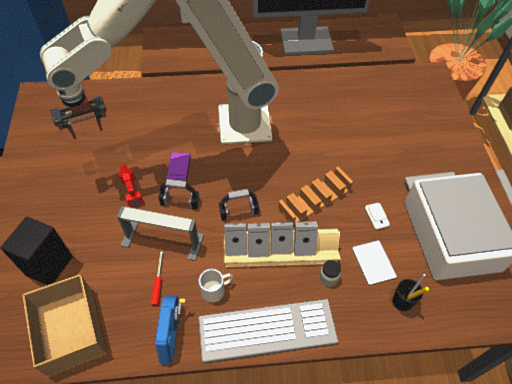

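```bash
python3 - <<'E'
from h import *
b=cv2.imread('pics/top0.png')[120:245,135:335];a=cv2.imread('pics/scene0.png')[155:275,105:355]
cv2.imwrite('pics/c1.png',cv2.resize(b,None,fx=4,fy=4,interpolation=cv2.INTER_CUBIC))
cv2.imwrite('pics/c2.png',cv2.resize(a,None,fx=3.2,fy=3.2,interpolation=cv2.INTER_CUBIC))
d=load('top0');print(onz(d,[[256,192],[256,100],[360,192]],0).round())
for p in [(206,140),(270,197),(332,217),(350,170)]: print(p,onz(d,[p],130).round(),d['pixels'][p[1],p[0]])
E
```

```text
[[ 474.  -12.    0.]
 [ 811.   -5.    0.]
 [ 482. -389.    0.]]
(206, 140) [[637. 160. 130.]] [73 76 81]
(270, 197) [[450. -58. 130.]] [163 162 169]
(332, 217) [[ 388. -266.  130.]] [161 161 167]
(350, 170) [[ 547. -326.  130.]] [211 219 214]
```

View pics/c1.png

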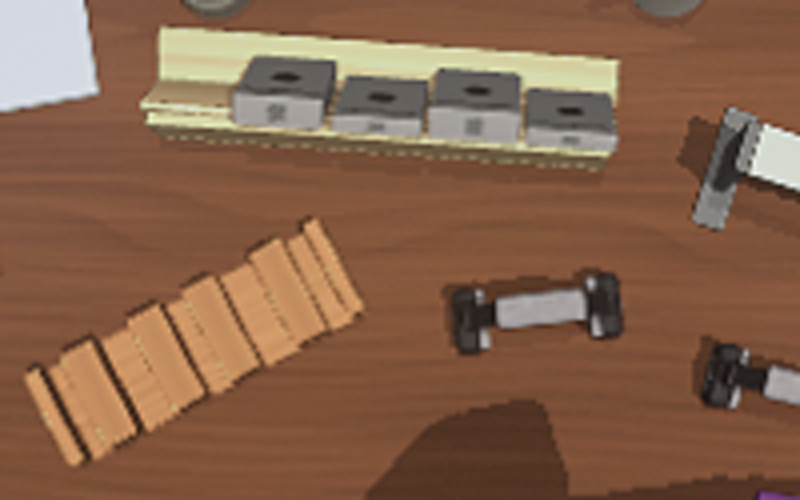

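View pics/c2.png

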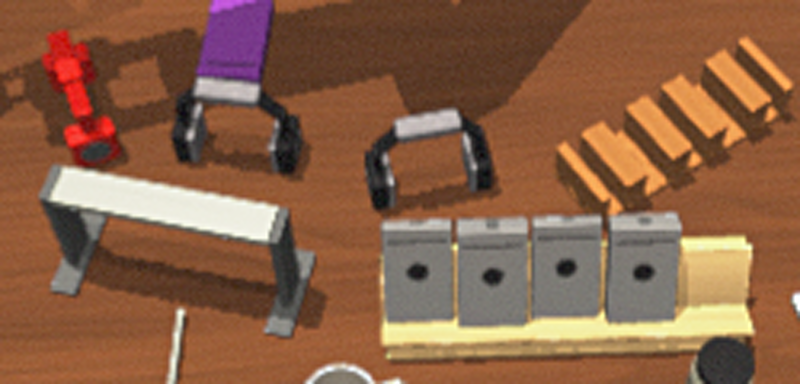

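```bash
cat >> h.py <<'E'
def pose():
    o=ctrl.get_obs(); return np.array(o['ee_pos']),R.from_rotvec(o['orientation']),o
def down(yaw,tilt=0,az=0):
    "tool x down tilted by tilt towards azimuth az; jaw (tool y) along yaw"
    x=np.array([np.sin(tilt)*np.cos(az),np.sin(tilt)*np.sin(az),-np.cos(tilt)])
    y=np.array([np.cos(yaw),np.sin(yaw),0]); y-=x*(x@y); y/=np.linalg.norm(y)
    return R.from_matrix(np.c_[x,y,np.cross(x,y)])
def rows(p1,R1,n=None,p0=None,R0=None,show=True):
    if p0 is None: p0,R0,_=pose()
    rv=(R0.inv()*R1).as_rotvec(); a=np.degrees(np.linalg.norm(rv)); L=np.linalg.norm(np.array(p1)-p0)
    n=n or int(max(np.ceil(a/9),np.ceil(L/55),1)); st=(np.array(p1)-p0)/n; out=[]
    for k in range(n):
        Rk=R0*R.from_rotvec(rv*k/n); out.append([*(Rk.inv().apply(st)/1000).round(4),*np.degrees(rv/n).round(1)])
    print('dist',L.round(1),'ang',a.round(1))
    if np.ptp(np.array(out),axis=0).max()<1e-3: print(n,'x',[float(v) for v in out[0]])
    else:
        for r in out: print([float(v) for v in r])
    return p1,R1
E
python3 - <<'E'
from h import *
d=load('top0')
F=lambda P:np.array(P)/4+[135+.0,120]-.375
hole=onz(d,F([[287,77],[382,97],[478,90],[571,112]]),0)
print('holes px z?',hole.round())
rc=onz(d,F([[28,375],[78,465],[362,308],[313,218]]),60);print('rack',rc.round(),rc.mean(0))
e=[(rc[0]+rc[1])/2,(rc[2]+rc[3])/2];v=e[0]-e[1];print(np.linalg.norm(v),np.degrees(np.arctan2(v[1],v[0])))
st=onz(d,F([[150,105],[618,60],[160,28],[615,160]]),10);print('stand',st.round())
p,r,o=pose();print(r.as_matrix().round(2)); w=load('wrist0');Rm=cv2.Rodrigues(np.array(w['rvec']))[0];c=rays(w,[[256,192]])[0]
print('cam in tool',r.inv().apply(c-p).round(1)); print('cam axes in tool (rows)',(Rm@r.as_matrix()).round(2))
E
```

```text
holes px z? [[663. 172.   0.]
 [647.  85.   0.]
 [655.  -2.   0.]
 [636. -86.   0.]]
rack [[388. 386.  60.]
 [311. 339.  60.]
 [452.  95.  60.]
 [530. 139.  60.]] [420.16233607 239.82647335  60.        ]
283.4365302931499 119.99908490463571
stand [[ 634.  294.   10.]
 [ 683. -127.   10.]
 [ 705.  288.   10.]
 [ 592. -126.   10.]]
[[-0.    0.33 -0.94]
 [ 0.   -0.94 -0.33]
 [-1.   -0.   -0.  ]]
cam in tool [-163.5    0.4  -75.5]
cam axes in tool (rows) [[ 0.    1.    0.  ]
 [-0.28 -0.    0.96]
 [ 0.96 -0.    0.28]]
```

```bash
python3 - <<'E'
from h import *
rows([530,190,400],down(np.radians(-4)))
E
```

```text
dist 863.3 ang 66.8
[-0.0111, -0.0394, -0.0352, -4.2, -0.0, 0.0]
[-0.0111, -0.0367, -0.038, -4.2, -0.0, 0.0]
[-0.0111, -0.0338, -0.0405, -4.2, -0.0, 0.0]
[-0.0111, -0.0308, -0.0429, -4.2, -0.0, 0.0]
[-0.0111, -0.0276, -0.045, -4.2, -0.0, 0.0]
[-0.0111, -0.0242, -0.0469, -4.2, -0.0, 0.0]
[-0.0111, -0.0208, -0.0485, -4.2, -0.0, 0.0]
[-0.0111, -0.0172, -0.0499, -4.2, -0.0, 0.0]
[-0.0111, -0.0135, -0.051, -4.2, -0.0, 0.0]
[-0.0111, -0.0097, -0.0519, -4.2, -0.0, 0.0]
[-0.0111, -0.0059, -0.0525, -4.2, -0.0, 0.0]
[-0.0111, -0.0021, -0.0528, -4.2, -0.0, 0.0]
[-0.0111, 0.0017, -0.0528, -4.2, -0.0, 0.0]
[-0.0111, 0.0056, -0.0525, -4.2, -0.0, 0.0]
[-0.0111, 0.0094, -0.052, -4.2, -0.0, 0.0]
[-0.0111, 0.0132, -0.0511, -4.2, -0.0, 0.0]
```

Request:
carry_out(commands=[[-0.0111,-0.0394,-0.0352,-4.2,0,0],[-0.0111,-0.0367,-0.038,-4.2,0,0],[-0.0111,-0.0338,-0.0405,-4.2,0,0],[-0.0111,-0.0308,-0.0429,-4.2,0,0],[-0.0111,-0.0276,-0.045,-4.2,0,0],[-0.0111,-0.0242,-0.0469,-4.2,0,0],[-0.0111,-0.0208,-0.0485,-4.2,0,0],[-0.0111,-0.0172,-0.05,-4.2,0,0]])

```text
t: 1.15
ee_pos: [366.7, -189.2, 311.7]
orientation: [1.663, 0.841, -1.661]
ft_force: [1.2, 0.0, -0.4]
width: 87.9
```

Request:
carry_out(commands=[[-0.0111,-0.0135,-0.051,-4.2,0,0],[-0.0111,-0.0097,-0.0519,-4.2,0,0],[-0.0111,-0.0059,-0.0525,-4.2,0,0],[-0.0111,-0.0021,-0.0528,-4.2,0,0],[-0.0111,0.0017,-0.0528,-4.2,0,0],[-0.0111,0.0056,-0.0525,-4.2,0,0],[-0.0111,0.0094,-0.052,-4.2,0,0],[-0.0111,0.0132,-0.0511,-4.2,0,0]])

```text
t: 2.15
ee_pos: [520.7, 218.8, 404.9]
orientation: [1.234, 1.196, -1.23]
ft_force: [1.1, 0.5, -0.1]
width: 87.7
```

```bash
python3 - <<'E'
from h import *
d=snap('wrist','w1'); print(pose()[:1],onz(d,[[0,0],[511,0],[0,383],[511,383]],0).round())
cv2.imwrite('pics/w1b.png',cv2.resize(d['pixels'],(800,600),interpolation=cv2.INTER_CUBIC))
E
```

```text
(array([522.84959824, 224.07798748, 406.05223122]),) [[ 107.  473.    0.]
 [ 937.  447.    0.]
 [ -97. -304.    0.]
 [1087. -341.    0.]]
```

View pics/w1b.png

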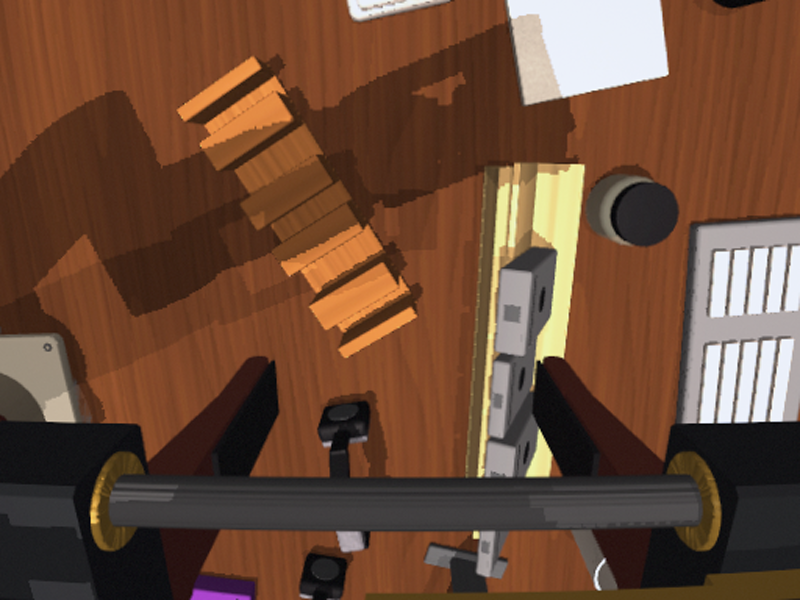

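```bash
python3 - <<'E'
from h import *
w=load('w1');d=load('top0')
G=lambda P:(np.array(P,float)+.5)/1.5625-.5
F=lambda P:(np.array(P,float)+.5)/4-.5+[135,120]
rc=onz(w,G([[178,108],[252,57],[341,356],[416,316]]),60);print('rack w',rc.round(1),rc.mean(0).round(1))
e=(rc[0]+rc[1]-rc[2]-rc[3])/2;print(np.linalg.norm(e),np.degrees(np.arctan2(e[1],e[0])),np.linalg.norm(rc[0]-rc[1]))
for nm,P in (('thick2 w',[[503,268],[497,353]]),('slim2 w',[[495,362],[489,437]])):
    q=onz(w,G(P),139.8);print(nm,q.round(1).tolist(),q.mean(0).round(1))
for nm,P in (('thick2',[[235,122],[327,130]]),('slim2',[[333,130],[422,137]]),('thick1',[[428,137],[520,143]]),('slim1',[[523,145],[614,150]])):
    q=onz(d,F(P),139.8);print(nm,q.round(1).tolist(),q.mean(0).round(1))
# automated rack contour in top
m=cv2.inRange(cv2.cvtColor(d['pixels'],cv2.COLOR_BGR2HSV),(8,110,150),(20,220,255))[165:245,130:235]
print(m.sum()/255)
E
```

```text
rack w [[311.6 346.2  60. ]
 [386.  387.2  60. ]
 [449.4  94.1  60. ]
 [529.1 135.5  60. ]] [419.  240.7  60. ]
288.38642243969554 119.14285972315692 84.96496779339729
thick2 w [[602.3, 200.4, 139.8], [598.6, 123.9, 139.8]] [600.5 162.1 139.8]
slim2 w [[597.0, 115.4, 139.8], [593.0, 40.3, 139.8]] [595.   77.8 139.8]
thick2 [[601.0, 199.9, 139.8], [595.6, 122.9, 139.8]] [598.3 161.4 139.8]
slim2 [[595.7, 117.9, 139.8], [591.2, 43.8, 139.8]] [593.5  80.8 139.8]
thick1 [[591.3, 38.8, 139.8], [587.8, -37.6, 139.8]] [589.6   0.6 139.8]
slim1 [[586.2, -40.1, 139.8], [583.7, -115.7, 139.8]] [585.  -77.9 139.8]
1968.0
```

```bash
cat >> h.py <<'E'
AZ=np.radians(-3.2); RG=down(AZ,np.radians(25),AZ); RP=down(np.radians(-60.4))
BT=dict(thick2=(599.5,163),slim2=(594.5,81),thick1=(590,0),slim1=(585.5,-81))
def grasp(nm,back=0,depth=42):
    t=28 if 'thick' in nm else 16
    x=np.array([np.cos(AZ),np.sin(AZ),0]);zd=-RG.as_matrix()[:,0];xd=RG.as_matrix()[:,1]
    return np.array([*BT[nm],139.8])+xd*t/2-zd*depth+zd*back
u=np.array([np.cos(np.radians(119.6)),np.sin(np.radians(119.6))]);RC=np.array([419,240.5])
SL=dict(narrow1=-121,wide1=-60.5,narrow2=0,wide2=60.5,narrow3=121)
def slot(s,z): return np.array([*(RC+u*SL[s]),z])
E
python3 - <<'E'
from h import *
print(grasp('thick2'),grasp('thick2',70))
rows(grasp('thick2',70),RG)
E
```

```text
[629.89081556 161.30088962 107.65172861] [600.35366455 162.95227274 171.0932737 ]
dist 254.9 ang 24.9
[0.047, 0.0156, 0.0122, 0.3, -0.2, 5.0]
[0.0482, 0.0116, 0.0119, 0.3, -0.2, 5.0]
[0.049, 0.0074, 0.0118, 0.3, -0.2, 5.0]
[0.0495, 0.0032, 0.0116, 0.3, -0.2, 5.0]
[0.0497, -0.001, 0.0115, 0.3, -0.2, 5.0]
```

Request:
carry_out(commands=[[0.047,0.0156,0.0122,0.3,-0.2,5.0],[0.0482,0.0116,0.0119,0.3,-0.2,5.0],[0.049,0.0074,0.0118,0.3,-0.2,5.0],[0.0495,0.0032,0.0116,0.3,-0.2,5.0],[0.045,-0.001,0.0115,0.3,-0.2,5.0],[0,0,0,0,0,0]])

```text
t: 2.95
ee_pos: [602.6, 165.0, 170.4]
orientation: [1.414, 0.838, -0.907]
ft_force: [-0.0, 0.3, 0.3]
width: 87.9
```

```bash
python3 - <<'E'
from h import *
p,r,o=pose();print(p.round(1),o['qpos'].round(2))
rows(grasp('thick2'),RG,4)
w=snap('wrist','w2');cv2.imwrite('pics/w2b.png',w['pixels'])
E
```

```text
[602.6 165.  170.4] [ 0.33  0.36  1.97 -0.41  0.42  0.72]
dist 68.5 ang 1.0
4 x [0.0171, -0.0007, 0.0006, 0.1, -0.0, -0.2]
```

View pics/w2b.png

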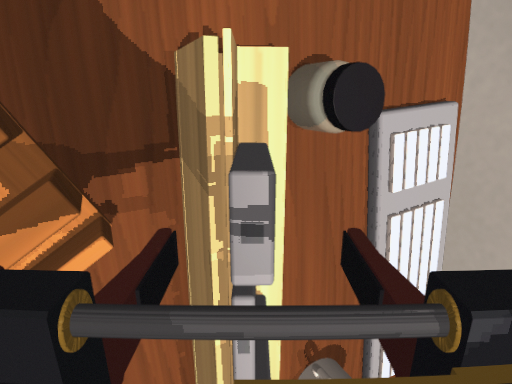

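```bash
python3 - <<'E'
from h import *
w=load('w2')
g=grasp('thick2',0,0);xd=RG.as_matrix()[:,1];yd=np.array([-np.sin(AZ),np.cos(AZ),0])
print(proj(w,[g,g+14*xd+38*yd,g-14*xd+38*yd,g-14*xd-38*yd,g+14*xd-38*yd]).round(1)); p,r,o=pose(); print(proj(w,[p,p+r.apply([40,0,0])]))
E
```

```text
[[255.6 230.3]
 [279.9 169.5]
 [231.7 169.4]
 [233.8 284.8]
 [277.  284.6]]
[[264.52650455 244.63038757]
 [263.75591424 218.36924224]]
```

Request:
carry_out(commands=[[0.0171,-0.0007,0.0006,0.1,0,-0.2],[0.0171,-0.0007,0.0006,0.1,0,-0.2],[0.0171,-0.0007,0.0006,0.1,0,-0.2],[0.0171,-0.0007,0.0006,0.1,0,-0.2],[0,0,0,0,0,0]])

```text
t: 3.62
ee_pos: [638.6, 164.0, 112.2]
orientation: [1.424, 0.841, -0.913]
ft_force: [-0.4, 0.8, 0.8]
width: 88.1
```

Request:
carry_out(commands=[[0,0,0,0,0,0],[0,0,0,0,0,0],[0,0,0,0,0,0],[0,0,0,0,0,0],[0,0,0,0,0,0],[0,0,0,0,0,0]], grip=0.9)

```text
t: 4.38
ee_pos: [637.6, 164.0, 113.0]
orientation: [1.423, 0.841, -0.913]
ft_force: [-3.9, 0.7, -0.5]
width: 31.5
```

```bash
python3 - <<'E'
from h import *
p,r,o=pose();print(p.round(1),o['width'],o['ft_force'].round(1),o['t'],grasp('thick2').round(1))
p1=p+[20,0,160]
rows(p1,RG,None,p,r)
rows(slot('wide2',205),RP,None,p1,RG); print(slot('wide2',0))
E
```

```text
[637.6 164.  113. ] 31.527344099258897 [-3.9  0.7 -0.5] 4.375 [629.9 161.3 107.7]
dist 161.2 ang 0.7
3 x [-0.0452, 0.0291, -0.0007, -0.0, -0.1, -0.2]
dist 305.6 ang 62.0
[-0.0078, -0.0397, -0.0163, 8.0, -1.8, -3.3]
[-0.0059, -0.042, -0.0103, 8.0, -1.8, -3.3]
[-0.0037, -0.0433, -0.0042, 8.0, -1.8, -3.3]
[-0.0012, -0.0436, 0.002, 8.0, -1.8, -3.3]
[0.0014, -0.0429, 0.0081, 8.0, -1.8, -3.3]
[0.0041, -0.0412, 0.0139, 8.0, -1.8, -3.3]
[0.0069, -0.0385, 0.0193, 8.0, -1.8, -3.3]
[389.11651707 293.10444324   0.        ]
```

Request:
carry_out(commands=[[0,-0.004,0,0,0,0],[0,-0.002,0,0,0,0],[0,0,0,0,0,0]])

```text
t: 4.75
ee_pos: [632.4, 164.5, 110.6]
orientation: [1.424, 0.841, -0.912]
ft_force: [-1.3, 0.2, -0.0]
width: 28.1
```

Request:
carry_out(commands=[[-0.02,0.012,0,0,0,0],[-0.045,0.029,0,0,-0.1,-0.2],[-0.045,0.029,0,0,-0.1,-0.2],[-0.03,0.02,0,0,0,0],[0,0,0,0,0,0]])

```text
t: 5.38
ee_pos: [651.0, 161.9, 275.4]
orientation: [1.414, 0.85, -0.928]
ft_force: [-0.3, 0.0, -3.5]
width: 28.0
```

```bash
python3 - <<'E'
from h import *
p,r,o=pose();print(p.round(1),o['width'],o['ft_force'].round(1),o['t'])
rows(slot('wide2',200),RP,None,p,r); w=snap('wrist','w3')
E
```

```text
[651.  161.9 275.4] 27.971783004905515 [-0.3  0.  -3.5] 5.375
dist 302.4 ang 61.9
[-0.0063, -0.0394, -0.0166, 8.0, -1.8, -3.2]
[-0.0044, -0.0416, -0.0107, 8.0, -1.8, -3.2]
[-0.0023, -0.0429, -0.0047, 8.0, -1.8, -3.2]
[0.0001, -0.0432, 0.0014, 8.0, -1.8, -3.2]
[0.0027, -0.0425, 0.0074, 8.0, -1.8, -3.2]
[0.0053, -0.0408, 0.0131, 8.0, -1.8, -3.2]
[0.0081, -0.0382, 0.0184, 8.0, -1.8, -3.2]
```

Request:
carry_out(commands=[[-0.0063,-0.0394,-0.0166,8.0,-1.8,-3.2],[-0.0044,-0.0416,-0.0107,8.0,-1.8,-3.2],[-0.0023,-0.0429,-0.0047,8.0,-1.8,-3.2],[0.0001,-0.0432,0.0014,8.0,-1.8,-3.2],[0.0027,-0.0425,0.0074,8.0,-1.8,-3.2],[0.0053,-0.0408,0.0131,8.0,-1.8,-3.2],[0.0081,-0.0382,0.0184,8.0,-1.8,-3.2],[0,0,0,0,0,0]])

```text
t: 6.42
ee_pos: [366.6, 290.8, 176.9]
orientation: [1.897, 0.47, -1.996]
ft_force: [-0.0, 0.1, -2.9]
width: 28.2
```

```bash
python3 - <<'E'
from h import *
p,r,o=pose();print(p.round(1),o['width'],o['ft_force'].round(1),slot('wide2',200).round(1),o['qpos'].round(2))
rows(slot('wide2',150),RP,3,p,r); w=snap('wrist','w4')
E
```

```text
[366.6 290.8 176.9] 28.219804989142023 [-0.   0.1 -2.9] [389.1 293.1 200. ] [0.64 0.28 1.97 0.01 0.93 1.72]
dist 35.2 ang 3.5
3 x [0.0086, 0.0028, -0.0075, -0.6, 1.0, 0.1]
```

View pics/w4.png

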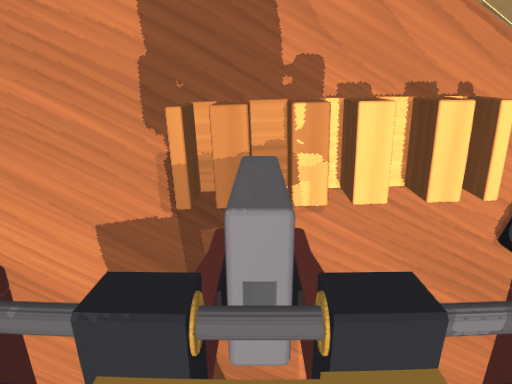

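```bash
python3 - <<'E'
from h import *
w=load('w4'); v=np.array([u[1],-u[0]])
print('v',v)
for s in SL:
    h=11 if 'n' in s[:1] else 17.5
    for e in(-45,45):
        P=[[*(RC+u*(SL[s]+k*h)+v*e),60] for k in(-1,1)]
        print(s,e,proj(w,P).round(0).tolist())
P=[[*(RC+u*146*k+v*e),60] for k in(-1,1) for e in (-45,45)];print(proj(w,P).round(0).tolist())
b=w['pixels'][85:215,150:512];cv2.imwrite('pics/w4c.png',cv2.resize(b,None,fx=2.2,fy=2.2,interpolation=cv2.INTER_NEAREST))
E
```

```text
v [0.86949493 0.49394187]
narrow1 -45 [[481.0, 200.0], [458.0, 201.0]]
narrow1 45 [[499.0, 99.0], [474.0, 99.0]]
wide1 -45 [[424.0, 202.0], [386.0, 204.0]]
wide1 45 [[437.0, 99.0], [395.0, 100.0]]
narrow2 -45 [[351.0, 205.0], [326.0, 206.0]]
narrow2 45 [[356.0, 101.0], [329.0, 101.0]]
wide2 -45 [[290.0, 207.0], [251.0, 208.0]]
wide2 45 [[290.0, 102.0], [246.0, 104.0]]
narrow3 -45 [[215.0, 209.0], [191.0, 210.0]]
narrow3 45 [[207.0, 105.0], [180.0, 107.0]]
[[496.0, 200.0], [515.0, 99.0], [175.0, 210.0], [163.0, 107.0]]
```

View pics/w4c.png

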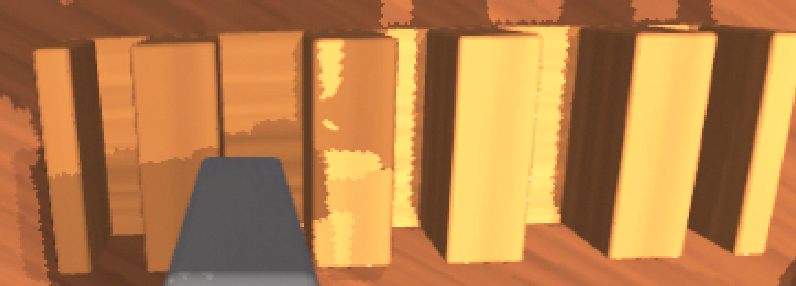

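```bash
sed -i 's/RC=np.array(\[419,240.5\])/RC=np.array([419.4,239.8])/' h.py; python3 - <<'E'
from h import *
rows(slot('wide2',165),RP,3)
E
```

```text
dist 25.1 ang 3.3
3 x [0.0038, 0.0029, -0.0069, -0.6, 0.9, 0.0]
```

Request:
carry_out(commands=[[0.0038,0.0029,-0.0069,-0.6,0.9,0],[0.0038,0.0029,-0.0069,-0.6,0.9,0],[0.003,0.0025,-0.006,-0.6,0.9,0],[0,0,0,0,0,0]])

```text
t: 6.98
ee_pos: [392.1, 291.5, 164.3]
orientation: [1.932, 0.513, -1.928]
ft_force: [-0.6, 0.1, -3.1]
width: 27.8
```

```bash
python3 - <<'E'
from h import *
p,r,o=pose();print(p.round(1))
rows(slot('wide2',165),RP,1)
E
```

```text
[392.1 291.5 164.3]
dist 2.8 ang 0.2
1 x [-0.0007, -0.0021, 0.0018, 0.2, -0.1, 0.0]
```

Request:
carry_out(commands=[[0,-0.002,0.002,0.2,0,0],[0.008,0,0,0,0,0],[0.008,0,0,0,0,0],[0.008,0,0,0,0,0],[0.006,0,0,0,0,0],[0,0,0,0,0,0]])

```text
t: 7.72
ee_pos: [389.1, 292.2, 132.1]
orientation: [1.934, 0.51, -1.93]
ft_force: [-0.1, 0.1, -3.8]
width: 27.8
```

```bash
python3 - <<'E'
from h import *
p,r,o=pose();print(p.round(1),o['ft_force'],o['moment'])
rows(slot('wide2',96),RP,4)
E
```

```text
[389.1 292.2 132.1] [-0.05986437  0.13602907 -3.81387117] [-0.05026658  0.01198035  0.01774535]
dist 36.1 ang 0.1
4 x [0.009, 0.0, -0.0001, -0.0, -0.0, 0.0]
```

Request:
carry_out(commands=[[0.009,0,0,0,0,0],[0.008,0,0,0,0,0],[0.007,0,0,0,0,0],[0.005,0,0,0,0,0],[0,0,0,0,0,0]])

```text
t: 8.35
ee_pos: [389.3, 292.3, 101.0]
orientation: [1.934, 0.51, -1.93]
ft_force: [-0.3, -0.5, -2.5]
width: 27.4
```

Request:
carry_out(commands=[[0.003,0,0,0,0,0],[0.002,0,0,0,0,0],[0,0,0,0,0,0]])

```text
t: 8.72
ee_pos: [389.7, 292.7, 96.6]
orientation: [1.935, 0.51, -1.929]
ft_force: [0.0, -0.4, -3.0]
width: 27.8
```

Request:
carry_out(commands=[[0.002,0,0,0,0,0],[0.002,0,0,0,0,0],[0,0,0,0,0,0]])

```text
t: 9.1
ee_pos: [390.2, 293.2, 97.1]
orientation: [1.937, 0.511, -1.928]
ft_force: [0.4, 0.3, -3.8]
width: 27.6
```

Request:
carry_out(commands=[[0.004,0,0,0,0,0]])

```text
t: 9.22
ee_pos: [391.5, 294.0, 95.6]
orientation: [1.94, 0.512, -1.925]
ft_force: [-8.5, -6.8, 47.8]
width: 28.1
```

Request:
carry_out(commands=[[-0.001,0,0,0,0,0],[0,0,0,0,0,0],[0,0,0,0,0,0],[0,0,0,0,0,0]], grip=0.5)

```text
t: 9.72
ee_pos: [392.4, 294.6, 96.8]
orientation: [1.942, 0.513, -1.923]
ft_force: [-0.6, 0.2, 0.1]
width: 43.9
```

Request:
carry_out(commands=[[-0.015,0,0,0,0,0],[-0.03,0,0,0,0,0],[-0.04,0,0,0,0,0],[-0.04,0,0,0,0,0],[-0.02,0,0,0,0,0],[0,0,0,0,0,0]])

```text
t: 10.48
ee_pos: [391.0, 293.7, 249.9]
orientation: [1.943, 0.514, -1.923]
ft_force: [0.5, -0.2, -0.6]
width: 43.5
```

```bash
python3 - <<'E'
from h import *
w=snap('wrist','w5')
rows(grasp('thick1',90),RG)
E
```

```text
dist 355.3 ang 62.0
[0.0085, 0.0499, -0.0031, -8.1, 1.7, 3.2]
[0.0113, 0.0493, 0.0042, -8.1, 1.7, 3.2]
[0.0138, 0.0475, 0.0114, -8.1, 1.7, 3.2]
[0.016, 0.0446, 0.0183, -8.1, 1.7, 3.2]
[0.0177, 0.0406, 0.0248, -8.1, 1.7, 3.2]
[0.0191, 0.0356, 0.0307, -8.1, 1.7, 3.2]
[0.0199, 0.0298, 0.0359, -8.1, 1.7, 3.2]
```

View pics/w5.png

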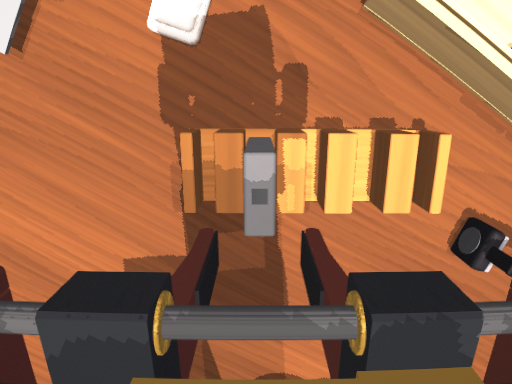

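```bash
python3 - <<'E'
s=open('h.py').read()
a=s.index('def rows');b=s.index('AZ=')
s=s[:a]+'''def rows(p1,R1,n=None,p0=None,R0=None):
    if p0 is None: p0,R0,_=pose()
    p1=np.array(p1,float);rv=(R0.inv()*R1).as_rotvec(); a=np.degrees(np.linalg.norm(rv)); L=np.linalg.norm(p1-p0)
    n=n or int(max(np.ceil(a/8),np.ceil(L/45),1))+2
    w=np.ones(n); 
    if n>3: w[0]=.6;w[-3:]=[.8,.5,.2]
    w/=w.sum();c=np.r_[0,np.cumsum(w)]
    print('dist',L.round(1),'ang',a.round(1),'n',n)
    for k in range(n):
        Rk=R0*R.from_rotvec(rv*c[k]); print([float(v) for v in [*(Rk.inv().apply((p1-p0)*w[k])/1000).round(4),*np.degrees(rv*w[k]).round(1)]],end=',\\n')
    return p1,R1
'''+s[b:]
open('h.py','w').write(s)
E
python3 - <<'E'
from h import *
rows(grasp('thick1',90),RG)
E
```

```text
dist 355.3 ang 62.0 n 10
[0.0044, 0.0259, -0.0016, -4.2, 0.9, 1.7],
[0.0086, 0.043, 0.0006, -7.0, 1.5, 2.8],
[0.0106, 0.0421, 0.006, -7.0, 1.5, 2.8],
[0.0124, 0.0405, 0.0113, -7.0, 1.5, 2.8],
[0.014, 0.0382, 0.0165, -7.0, 1.5, 2.8],
[0.0153, 0.0352, 0.0213, -7.0, 1.5, 2.8],
[0.0163, 0.0315, 0.0258, -7.0, 1.5, 2.8],
[0.0136, 0.0219, 0.0238, -5.6, 1.2, 2.2],
[0.0087, 0.0118, 0.0163, -3.5, 0.7, 1.4],
[0.0035, 0.0042, 0.0068, -1.4, 0.3, 0.6],
```

Request:
carry_out(commands=[[0.0044,0.0259,-0.0016,-4.2,0.9,1.7],[0.0086,0.043,0.0006,-7.0,1.5,2.8],[0.0106,0.0421,0.006,-7.0,1.5,2.8],[0.0124,0.0405,0.0113,-7.0,1.5,2.8],[0.014,0.0382,0.0165,-7.0,1.5,2.8],[0.0153,0.0352,0.0213,-7.0,1.5,2.8],[0.0163,0.0315,0.0258,-7.0,1.5,2.8],[0.0136,0.0219,0.0238,-5.6,1.2,2.2]], grip=0)

```text
t: 11.52
ee_pos: [569.2, 20.8, 185.9]
orientation: [1.434, 0.849, -0.983]
ft_force: [-0.1, 1.2, -0.3]
width: 88.0
```

Request:
carry_out(commands=[[0.0087,0.0118,0.0163,-3.5,0.7,1.4],[0.0035,0.0042,0.0068,-1.4,0.3,0.6],[0,0,0,0,0,0]])

```text
t: 11.9
ee_pos: [584.3, -7.5, 175.6]
orientation: [1.379, 0.87, -0.905]
ft_force: [0.6, 0.2, 0.1]
width: 88.0
```

```bash
python3 - <<'E'
from h import *
p,r,o=pose();print(p.round(1),grasp('thick1',90))
rows(grasp('thick1',5),RG)
E
```

```text
[584.3  -7.5 175.6] [5.82414479e+02 4.24096490e-01 1.89219429e+02]
dist 72.2 ang 2.4 n 4
[0.0205, 0.0013, -0.0021, 0.7, -0.1, 0.1],
[0.0273, 0.0016, -0.0028, 0.9, -0.1, 0.2],
[0.0171, 0.0009, -0.0018, 0.6, -0.1, 0.1],
[0.0068, 0.0004, -0.0007, 0.2, -0.0, 0.0],
```

Request:
carry_out(commands=[[0.0205,0.0013,-0.0021,0.7,-0.1,0.1],[0.0273,0.0016,-0.0028,0.9,-0.1,0.2],[0.0171,0.0009,-0.0018,0.6,-0.1,0.1],[0.0068,0.0004,-0.0007,0.2,0,0],[0,0,0,0,0,0]])

```text
t: 12.52
ee_pos: [616.3, 0.6, 108.0]
orientation: [1.414, 0.85, -0.931]
ft_force: [-0.4, 0.2, 0.0]
width: 88.1
```

```bash
python3 - <<'E'
from h import *
p,r,o=pose();print(p.round(1),grasp('thick1').round(1))
rows(grasp('thick1'),RG,2)
E
```

```text
[6.163e+02 6.000e-01 1.080e+02] [620.4  -1.7 107.7]
dist 4.7 ang 0.4 n 2
[0.001, 0.0019, 0.001, -0.1, 0.0, 0.2],
[0.001, 0.0019, 0.0011, -0.1, 0.0, 0.2],
```

Request:
carry_out(commands=[[0.001,0.002,0.001,0,0,0.2],[0,0.001,0,0,0,0],[0,0,0,0,0,0],[0,0,0,0,0,0],[0,0,0,0,0,0],[0,0,0,0,0,0],[0,0,0,0,0,0],[0,0,0,0,0,0]], grip=0.9)

```text
t: 13.52
ee_pos: [619.3, -0.7, 110.2]
orientation: [1.416, 0.846, -0.927]
ft_force: [-0.2, -0.2, -0.6]
width: 28.0
```

Request:
carry_out(commands=[[-0.02,0.012,0,0,0,0],[-0.045,0.025,0,0,0,0],[-0.045,0.025,0,0,0,0],[-0.02,0.01,0,0,0,0],[-0.01,0.005,0,0,0,0],[0,0,0,0,0,0]])

```text
t: 14.28
ee_pos: [627.1, -1.2, 269.5]
orientation: [1.413, 0.854, -0.935]
ft_force: [-0.8, 0.3, -2.7]
width: 28.2
```

```bash
python3 - <<'E'
from h import *
p,r,o=pose();print(p.round(1),o['width'],o['ft_force'].round(1),o['t'])
rows(slot('wide1',215),RP)
E
```

```text
[627.1  -1.2 269.5] 28.189977721689345 [-0.8  0.3 -2.7] 14.275
dist 264.7 ang 61.6 n 10
[-0.0021, -0.0144, -0.0132, 4.2, -0.9, -1.7],
[-0.0031, -0.0256, -0.0201, 6.9, -1.5, -2.8],
[-0.0023, -0.028, -0.0168, 6.9, -1.5, -2.8],
[-0.0013, -0.0299, -0.0132, 6.9, -1.5, -2.8],
[-0.0001, -0.0313, -0.0095, 6.9, -1.5, -2.8],
[0.0012, -0.0322, -0.0057, 6.9, -1.5, -2.8],
[0.0027, -0.0325, -0.0018, 6.9, -1.5, -2.8],
[0.0034, -0.0259, 0.0016, 5.5, -1.2, -2.2],
[0.0028, -0.0159, 0.0025, 3.5, -0.7, -1.4],
[0.0013, -0.0063, 0.0014, 1.4, -0.3, -0.6],
```

Request:
carry_out(commands=[[-0.0021,-0.0144,-0.0132,4.2,-0.9,-1.7],[-0.0031,-0.0256,-0.0201,6.9,-1.5,-2.8],[-0.0023,-0.028,-0.0168,6.9,-1.5,-2.8],[-0.0013,-0.0299,-0.0132,6.9,-1.5,-2.8],[-0.0001,-0.0313,-0.0095,6.9,-1.5,-2.8],[0.0012,-0.0322,-0.0057,6.9,-1.5,-2.8],[0.0027,-0.0325,-0.0018,6.9,-1.5,-2.8],[0.0034,-0.0259,0.0016,5.5,-1.2,-2.2]])

```text
t: 15.28
ee_pos: [453.9, 175.8, 207.2]
orientation: [1.881, 0.542, -1.9]
ft_force: [-0.3, 0.1, -2.7]
width: 27.9
```

Request:
carry_out(commands=[[0.0028,-0.0159,0.0025,3.5,-0.7,-1.4],[0.0013,-0.0063,0.0014,1.4,-0.3,-0.6],[0,0,0,0,0,0]])

```text
t: 15.65
ee_pos: [435.8, 192.9, 198.7]
orientation: [1.911, 0.497, -1.998]
ft_force: [0.3, -0.5, -2.5]
width: 28.1
```

```bash
python3 - <<'E'
from h import *
p,r,o=pose();print(p.round(1),slot('wide1',0))
rows(slot('wide1',165),RP,5)
E
```

```text
[435.8 192.9 198.7] [449.28348293 187.19555676   0.        ]
dist 36.7 ang 3.1 n 5
[0.0064, 0.0023, -0.002, -0.3, 0.4, 0.3],
[0.0107, 0.0039, -0.0033, -0.6, 0.7, 0.4],
[0.0086, 0.0031, -0.0025, -0.4, 0.6, 0.3],
[0.0054, 0.0019, -0.0015, -0.3, 0.4, 0.2],
[0.0022, 0.0008, -0.0006, -0.1, 0.1, 0.1],
```

Request:
carry_out(commands=[[0.0064,0.0023,-0.002,-0.3,0.4,0.3],[0.0107,0.0039,-0.0033,-0.6,0.7,0.4],[0.008,0.0031,-0.0025,-0.4,0.6,0.3],[0.004,0.0019,-0.0015,-0.3,0.4,0.2],[0.001,0.0008,-0.0006,-0.1,0.1,0.1],[0,0,0,0,0,0]])

```text
t: 16.4
ee_pos: [451.4, 185.4, 166.4]
orientation: [1.933, 0.51, -1.926]
ft_force: [0.3, -0.2, -3.5]
width: 27.7
```

```bash
python3 - <<'E'
from h import *
p,r,o=pose();print(p.round(1))
rows(slot('wide1',165),RP,1)
E
```

```text
[451.4 185.4 166.4]
dist 3.1 ang 0.2 n 1
[0.0013, -0.0026, 0.0009, 0.1, -0.2, -0.1],
```

Request:
carry_out(commands=[[0.001,-0.0026,0.001,0.1,-0.2,0],[0.006,0,0,0,0,0],[0.008,0,0,0,0,0],[0.008,0,0,0,0,0],[0.006,0,0,0,0,0],[0,0,0,0,0,0]])

```text
t: 17.15
ee_pos: [449.0, 187.4, 135.4]
orientation: [1.93, 0.508, -1.93]
ft_force: [-0.1, -0.2, -3.7]
width: 27.8
```

Clear in the slot; continue to the floor.

Request:
carry_out(commands=[[0.009,0,0,0,0,0],[0.008,0,0,0,0,0],[0.007,0,0,0,0,0],[0.006,0,0,0,0,0],[0.003,0,0,0,0,0],[0,0,0,0,0,0]])

```text
t: 17.9
ee_pos: [449.3, 187.4, 100.0]
orientation: [1.931, 0.508, -1.93]
ft_force: [0.1, 0.2, -2.4]
width: 27.6
```

Request:
carry_out(commands=[[0.003,0,0,0,0,0]])

```text
t: 18.02
ee_pos: [450.1, 187.8, 97.9]
orientation: [1.932, 0.508, -1.929]
ft_force: [-10.5, -2.5, 43.4]
width: 27.8
```

Request:
carry_out(commands=[[-0.001,0,0,0,0,0],[0,0,0,0,0,0],[0,0,0,0,0,0],[0,0,0,0,0,0]], grip=0.55)

```text
t: 18.52
ee_pos: [451.3, 188.3, 100.1]
orientation: [1.936, 0.509, -1.926]
ft_force: [-0.3, -0.8, -0.7]
width: 39.6
```

Request:
carry_out(commands=[[-0.015,0,0,0,0,0],[-0.03,0,0,0,0,0],[-0.04,0,0,0,0,0],[-0.04,0,0,0,0,0],[-0.015,0,0,0,0,0],[0,0,0,0,0,0]])

```text
t: 19.27
ee_pos: [450.5, 188.3, 248.9]
orientation: [1.938, 0.509, -1.923]
ft_force: [0.1, -0.0, -0.4]
width: 39.3
```

```bash
python3 - <<'E'
from h import *
w=snap('wrist','w6')
rows(grasp('slim2',95),RG)
E
```

```text
dist 176.7 ang 61.9 n 10
[0.0043, 0.0116, -0.0044, -4.2, 0.9, 1.7],
[0.0078, 0.0195, -0.0058, -6.9, 1.5, 2.8],
[0.0089, 0.0197, -0.0032, -6.9, 1.5, 2.8],
[0.0099, 0.0194, -0.0006, -6.9, 1.5, 2.8],
[0.0108, 0.0189, 0.002, -6.9, 1.5, 2.8],
[0.0116, 0.0179, 0.0045, -6.9, 1.5, 2.8],
[0.0123, 0.0166, 0.007, -6.9, 1.5, 2.8],
[0.0103, 0.012, 0.0074, -5.6, 1.2, 2.2],
[0.0066, 0.0068, 0.0054, -3.5, 0.8, 1.4],
[0.0027, 0.0025, 0.0024, -1.4, 0.3, 0.6],
```

Request:
carry_out(commands=[[0.0043,0.0116,-0.0044,-4.2,0.9,1.7],[0.0078,0.0195,-0.0058,-6.9,1.5,2.8],[0.0089,0.0197,-0.0032,-6.9,1.5,2.8],[0.0099,0.0194,-0.0006,-6.9,1.5,2.8],[0.0108,0.0189,0.002,-6.9,1.5,2.8],[0.0116,0.0179,0.0045,-6.9,1.5,2.8],[0.0123,0.0166,0.007,-6.9,1.5,2.8],[0.0103,0.012,0.0074,-5.6,1.2,2.2]], grip=0)

```text
t: 20.32
ee_pos: [567.4, 88.8, 187.7]
orientation: [1.439, 0.84, -0.993]
ft_force: [1.0, 0.8, 0.5]
width: 88.0
```

Request:
carry_out(commands=[[0.0066,0.0068,0.0054,-3.5,0.8,1.4],[0.002,0.002,0.002,-1,0.2,0.4],[0,0,0,0,0,0]])

```text
t: 20.7
ee_pos: [575.9, 78.7, 179.4]
orientation: [1.388, 0.861, -0.92]
ft_force: [-0.2, 0.4, 0.4]
width: 87.7
```

```bash
python3 - <<'E'
from h import *
p,r,o=pose();print(p.round(1),grasp('slim2',95))
rows(grasp('slim2',5),RG)
E
```

```text
[575.9  78.7 179.4] [579.3753142   81.84560122 191.21525881]
dist 81.1 ang 1.6 n 4
[0.023, 0.0025, -0.001, 0.4, 0.1, 0.2],
[0.0307, 0.0033, -0.0013, 0.6, 0.1, 0.2],
[0.0192, 0.002, -0.0008, 0.3, 0.0, 0.1],
[0.0077, 0.0008, -0.0003, 0.1, 0.0, 0.1],
```

Request:
carry_out(commands=[[0.023,0.0025,-0.001,0.4,0.1,0.2],[0.0307,0.0033,-0.0013,0.6,0.1,0.2],[0.019,0.002,-0.0008,0.3,0,0.1],[0.006,0.0008,-0.0003,0.1,0,0.1],[0,0,0,0,0,0]])

```text
t: 21.32
ee_pos: [617.7, 81.9, 110.7]
orientation: [1.418, 0.846, -0.924]
ft_force: [0.1, 0.5, -0.4]
width: 87.8
```

```bash
python3 - <<'E'
from h import *
p,r,o=pose();print(p.round(1),grasp('slim2').round(1))
rows(grasp('slim2'),RG,2)
E
```

```text
[617.7  81.9 110.7] [619.5  79.6 105.1]
dist 6.3 ang 0.2 n 2
[0.0029, -0.0003, 0.0011, -0.1, -0.0, -0.0],
[0.0029, -0.0003, 0.0011, -0.1, -0.0, -0.0],
```

Request:
carry_out(commands=[[0.002,-0.0003,0.001,0,0,0],[0.002,0,0.001,0,0,0],[0,0,0,0,0,0],[0,0,0,0,0,0],[0,0,0,0,0,0],[0,0,0,0,0,0],[0,0,0,0,0,0],[0,0,0,0,0,0]], grip=1)

```text
t: 22.32
ee_pos: [619.1, 79.9, 108.9]
orientation: [1.419, 0.844, -0.923]
ft_force: [-0.3, 0.4, -0.2]
width: 16.3
```

Request:
carry_out(commands=[[0,0,0,0,0,0],[-0.02,0.01,0,0,0,0],[-0.045,0.025,0,0,0,0],[-0.045,0.025,0,0,0,0],[-0.02,0.01,0,0,0,0],[-0.01,0.005,0,0,0,0],[0,0,0,0,0,0]])

```text
t: 23.2
ee_pos: [625.6, 78.9, 269.3]
orientation: [1.416, 0.849, -0.928]
ft_force: [-1.0, 0.3, -2.2]
width: 15.9
```

```bash
python3 - <<'E'
from h import *
p,r,o=pose();print(p.round(1),o['width'],o['ft_force'].round(1),o['t'])
rows(slot('narrow3',235),RP)
E
```

```text
[625.6  78.9 269.3] 15.925317136818808 [-1.   0.3 -2.2] 23.2
dist 377.8 ang 61.8 n 11
[-0.0057, -0.0178, -0.0165, 3.7, -0.8, -1.5],
[-0.0091, -0.0316, -0.0254, 6.2, -1.4, -2.5],
[-0.0082, -0.0345, -0.0216, 6.2, -1.4, -2.5],
[-0.0071, -0.0369, -0.0176, 6.2, -1.4, -2.5],
[-0.0058, -0.0389, -0.0134, 6.2, -1.4, -2.5],
[-0.0044, -0.0403, -0.009, 6.2, -1.4, -2.5],
[-0.0028, -0.0412, -0.0045, 6.2, -1.4, -2.5],
[-0.001, -0.0415, 0.0, 6.2, -1.4, -2.5],
[0.0007, -0.033, 0.0036, 4.9, -1.1, -2.0],
[0.0012, -0.0203, 0.004, 3.1, -0.7, -1.2],
[0.0007, -0.008, 0.002, 1.2, -0.3, -0.5],
```

```bash
python3 - <<'E'
from h import *
rows(slot('narrow3',270),RP)
E
```

```text
dist 376.2 ang 61.8 n 11
[-0.0078, -0.0168, -0.0165, 3.7, -0.8, -1.5],
[-0.0126, -0.03, -0.0255, 6.2, -1.4, -2.5],
[-0.0118, -0.0331, -0.0218, 6.2, -1.4, -2.5],
[-0.0108, -0.0357, -0.0178, 6.2, -1.4, -2.5],
[-0.0095, -0.0379, -0.0136, 6.2, -1.4, -2.5],
[-0.0081, -0.0395, -0.0092, 6.2, -1.4, -2.5],
[-0.0066, -0.0406, -0.0047, 6.2, -1.4, -2.5],
[-0.0048, -0.0411, -0.0002, 6.2, -1.4, -2.5],
[-0.0024, -0.0328, 0.0035, 4.9, -1.1, -2.0],
[-0.0007, -0.0203, 0.004, 3.1, -0.7, -1.2],
[-0.0001, -0.008, 0.002, 1.2, -0.3, -0.5],
```

Request:
carry_out(commands=[[-0.0078,-0.0168,-0.0165,3.7,-0.8,-1.5],[-0.0126,-0.03,-0.0255,6.2,-1.4,-2.5],[-0.0118,-0.0331,-0.0218,6.2,-1.4,-2.5],[-0.0108,-0.0357,-0.0178,6.2,-1.4,-2.5],[-0.0095,-0.0379,-0.0136,6.2,-1.4,-2.5],[-0.0081,-0.0395,-0.0092,6.2,-1.4,-2.5],[-0.0066,-0.0406,-0.0047,6.2,-1.4,-2.5],[-0.0048,-0.0411,0,6.2,-1.4,-2.5]])

```text
t: 24.2
ee_pos: [394.6, 306.3, 258.1]
orientation: [1.851, 0.562, -1.817]
ft_force: [0.5, -0.2, -1.5]
width: 15.8
```

Request:
carry_out(commands=[[-0.0024,-0.0328,0.0035,4.9,-1.1,-2.0],[-0.0007,-0.0203,0.004,3.1,-0.7,-1.2],[0,0,0,0,0,0]])

```text
t: 24.58
ee_pos: [354.0, 346.6, 254.2]
orientation: [1.902, 0.486, -1.972]
ft_force: [-0.1, -1.0, -1.1]
width: 15.9
```

```bash
python3 - <<'E'
from h import *
p,r,o=pose();print(p.round(1),slot('narrow3',0))
rows(slot('narrow3',175),RP,6)
E
```

```text
[354.  346.6 254.2] [359.63303414 345.00888647   0.        ]
dist 79.4 ang 2.3 n 6
[0.0116, 0.0006, -0.001, -0.1, 0.3, -0.0],
[0.0193, 0.001, -0.0016, -0.2, 0.5, -0.0],
[0.0193, 0.001, -0.0014, -0.2, 0.5, -0.0],
[0.0154, 0.0008, -0.001, -0.2, 0.4, -0.0],
[0.0097, 0.0005, -0.0006, -0.1, 0.3, -0.0],
[0.0039, 0.0002, -0.0002, -0.0, 0.1, -0.0],
```

Request:
carry_out(commands=[[0.0116,0.0006,-0.001,-0.1,0.3,0],[0.0193,0.001,-0.0016,-0.2,0.5,0],[0.0193,0.001,-0.0014,-0.2,0.5,0],[0.0154,0.0008,-0.001,-0.2,0.4,0],[0.009,0.0005,-0.0006,-0.1,0.3,0],[0.003,0,0,0,0.1,0],[0,0,0,0,0,0]])

```text
t: 25.45
ee_pos: [360.7, 339.4, 168.4]
orientation: [1.928, 0.505, -1.93]
ft_force: [-0.5, -0.4, -1.4]
width: 16.1
```

```bash
python3 - <<'E'
from h import *
p,r,o=pose();print(p.round(1))
rows(slot('narrow3',170),RP,1); w=snap('wrist','w7')
b=w['pixels'][60:384,60:512];cv2.imwrite('pics/w7c.png',cv2.resize(b,None,fx=1.7,fy=1.7,interpolation=cv2.INTER_CUBIC))
v=np.array([u[1],-u[0]])
for e in(-45,45): print(proj(w,[[*(RC+u*(121+k*11)+v*e),60] for k in(-1,1)]).round(0).tolist())
E
```

```text
[360.7 339.4 168.4]
dist 5.9 ang 0.3 n 1
[-0.0017, -0.0054, -0.0018, 0.0, 0.1, -0.3],
[[265.0, 238.0], [240.0, 238.0]]
[[265.0, 135.0], [238.0, 135.0]]
```

View pics/w7c.png

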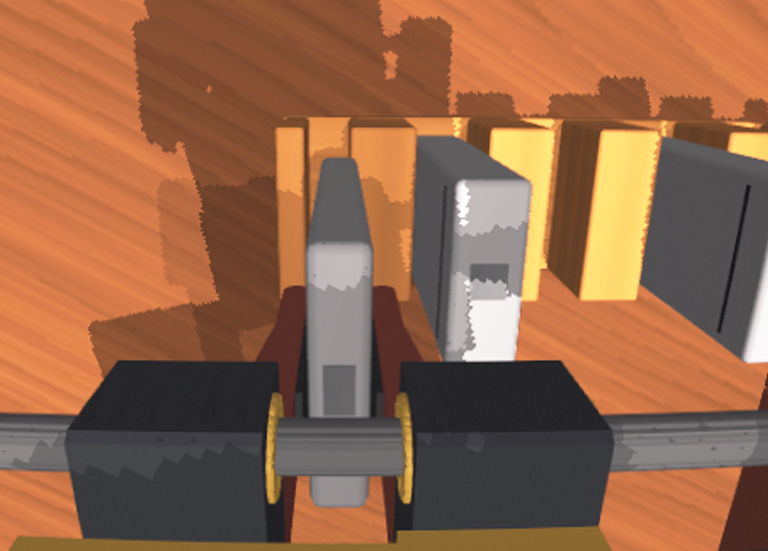

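Request:
carry_out(commands=[[0,-0.003,-0.001,0,0.1,-0.2],[0,-0.002,-0.001,0,0,0],[0,0,0,0,0,0]])

```text
t: 25.88
ee_pos: [360.8, 346.1, 169.8]
orientation: [1.933, 0.511, -1.928]
ft_force: [-0.6, 0.2, -2.2]
width: 16.0
```

```bash
python3 - <<'E'
from h import *
p,r,o=pose();print(p.round(1))
rows(slot('narrow3',135),RP,4)
E
```

```text
[360.8 346.1 169.8]
dist 34.8 ang 0.2 n 4
[0.0099, 0.0001, 0.0005, 0.0, -0.0, -0.0],
[0.0133, 0.0001, 0.0006, 0.0, -0.1, -0.0],
[0.0083, 0.0001, 0.0004, 0.0, -0.0, -0.0],
[0.0033, 0.0, 0.0001, 0.0, -0.0, -0.0],
```

Request:
carry_out(commands=[[0.009,0.0003,0.0005,0,0,0],[0.009,0,0.0005,0,0,0],[0.009,0,0.0005,0,0,0],[0.006,0,0,0,0,0],[0,0,0,0,0,0]])

```text
t: 26.5
ee_pos: [359.1, 344.7, 133.9]
orientation: [1.932, 0.511, -1.929]
ft_force: [-0.6, -0.1, -0.5]
width: 15.6
```

Request:
carry_out(commands=[[0.008,0,0,0,0,0],[0.008,0,0,0,0,0],[0.007,0,0,0,0,0],[0.005,0,0,0,0,0],[0,0,0,0,0,0]])

```text
t: 27.12
ee_pos: [359.4, 344.8, 103.9]
orientation: [1.932, 0.511, -1.928]
ft_force: [0.3, 0.5, -1.4]
width: 15.9
```

Request:
carry_out(commands=[[0.004,0,0,0,0,0],[0.003,0,0,0,0,0]])

```text
t: 27.38
ee_pos: [359.9, 345.3, 98.6]
orientation: [1.933, 0.511, -1.928]
ft_force: [-8.5, -8.0, 43.7]
width: 15.9
```

Request:
carry_out(commands=[[-0.001,0,0,0,0,0],[0,0,0,0,0,0],[0,0,0,0,0,0],[0,0,0,0,0,0]], grip=0.6)

```text
t: 27.88
ee_pos: [360.4, 345.8, 100.2]
orientation: [1.935, 0.512, -1.926]
ft_force: [0.8, -0.5, -0.2]
width: 35.0
```

Request:
carry_out(commands=[[-0.015,0,0,0,0,0],[-0.03,0,0,0,0,0],[-0.04,0,0,0,0,0],[-0.04,0,0,0,0,0],[-0.015,0,0,0,0,0],[0,0,0,0,0,0]])

```text
t: 28.62
ee_pos: [359.9, 345.5, 248.7]
orientation: [1.937, 0.513, -1.925]
ft_force: [-1.1, 0.1, -0.4]
width: 35.1
```

```bash
python3 - <<'E'
from h import *
rows(grasp('slim1',100),RG)
E
```

```text
dist 476.8 ang 61.9 n 13
[0.0028, 0.0256, 0.0016, -3.0, 0.7, 1.2],
[0.0056, 0.0423, 0.005, -5.1, 1.1, 2.0],
[0.007, 0.0415, 0.0088, -5.1, 1.1, 2.0],
[0.0082, 0.0402, 0.0126, -5.1, 1.1, 2.0],
[0.0094, 0.0386, 0.0163, -5.1, 1.1, 2.0],
[0.0104, 0.0367, 0.0198, -5.1, 1.1, 2.0],
[0.0112, 0.0344, 0.0231, -5.1, 1.1, 2.0],
[0.0119, 0.0318, 0.0263, -5.1, 1.1, 2.0],
[0.0125, 0.0289, 0.0292, -5.1, 1.1, 2.0],
[0.0129, 0.0258, 0.0319, -5.1, 1.1, 2.0],
[0.0105, 0.0179, 0.0274, -4.1, 0.9, 1.6],
[0.0066, 0.0098, 0.018, -2.5, 0.5, 1.0],
[0.0026, 0.0035, 0.0074, -1.0, 0.2, 0.4],
```

Request:
carry_out(commands=[[0.0028,0.0256,0.0016,-3.0,0.7,1.2],[0.0056,0.0423,0.005,-5.1,1.1,2.0],[0.007,0.0415,0.0088,-5.1,1.1,2.0],[0.0082,0.0402,0.0126,-5.1,1.1,2.0],[0.0094,0.0386,0.0163,-5.1,1.1,2.0],[0.0104,0.0367,0.0198,-5.1,1.1,2.0],[0.0112,0.0344,0.0231,-5.1,1.1,2.0],[0.0119,0.0318,0.0263,-5.1,1.1,2.0]], grip=0)

```text
t: 29.62
ee_pos: [506.8, 48.5, 208.6]
orientation: [1.577, 0.792, -1.211]
ft_force: [0.5, 0.7, 0.3]
width: 88.0
```

Request:
carry_out(commands=[[0.0125,0.0289,0.0292,-5.1,1.1,2.0],[0.0129,0.0258,0.0319,-5.1,1.1,2.0],[0.0105,0.0179,0.0274,-4.1,0.9,1.6],[0.0066,0.0098,0.018,-2.5,0.5,1.0],[0,0,0,0,0,0]])

```text
t: 30.25
ee_pos: [572.2, -83.0, 188.9]
orientation: [1.397, 0.868, -0.92]
ft_force: [-0.4, -0.0, -0.4]
width: 87.5
```

```bash
python3 - <<'E'
from h import *
p,r,o=pose();print(p.round(1),grasp('slim1',95))
rows(grasp('slim1',5),RG)
E
```

```text
[572.2 -83.  188.9] [570.3753142  -80.15439878 191.21525881]
dist 87.1 ang 1.4 n 4
[0.0249, 0.0001, -0.0006, 0.3, -0.1, 0.2],
[0.0332, -0.0, -0.0009, 0.4, -0.1, 0.3],
[0.0207, -0.0001, -0.0006, 0.3, -0.1, 0.2],
[0.0083, -0.0001, -0.0003, 0.1, -0.0, 0.1],
```

Request:
carry_out(commands=[[0.0249,0.0001,-0.0006,0.3,-0.1,0.2],[0.0332,0,-0.0009,0.4,-0.1,0.3],[0.0207,0,-0.0006,0.3,-0.1,0.2],[0.007,0,-0.0003,0.1,0,0.1],[0,0,0,0,0,0]])

```text
t: 30.88
ee_pos: [606.3, -78.4, 108.2]
orientation: [1.417, 0.85, -0.927]
ft_force: [0.4, 0.2, -0.0]
width: 87.8
```

```bash
python3 - <<'E'
from h import *
p,r,o=pose();print(p.round(1),grasp('slim1').round(1))
rows(grasp('slim1'),RG,2)
E
```

```text
[606.3 -78.4 108.2] [610.5 -82.4 105.1]
dist 6.6 ang 0.2 n 2
[0.0023, 0.0013, 0.0019, -0.1, -0.1, 0.1],
[0.0023, 0.0013, 0.0019, -0.1, -0.1, 0.1],
```

Request:
carry_out(commands=[[0.0018,0.001,0.002,0,0,0],[0.001,0.001,0.001,0,0,0],[0,0,0,0,0,0],[0,0,0,0,0,0],[0,0,0,0,0,0],[0,0,0,0,0,0],[0,0,0,0,0,0],[0,0,0,0,0,0]], grip=1)

```text
t: 31.88
ee_pos: [609.4, -81.7, 109.0]
orientation: [1.418, 0.847, -0.925]
ft_force: [0.5, 0.7, -1.6]
width: 16.2
```

Request:
carry_out(commands=[[0,0,0,0,0,0],[-0.02,0.01,0,0,0,0],[-0.045,0.025,0,0,0,0],[-0.045,0.025,0,0,0,0],[-0.02,0.01,0,0,0,0],[-0.01,0.005,0,0,0,0],[0,0,0,0,0,0]])

```text
t: 32.75
ee_pos: [616.3, -82.4, 268.9]
orientation: [1.416, 0.853, -0.93]
ft_force: [-0.2, -0.3, -1.1]
width: 15.7
```

```bash
python3 - <<'E'
from h import *
p,r,o=pose();print(p.round(1),o['width'],o['ft_force'].round(1),o['t'])
rows(slot('narrow1',245),RP)
E
```

```text
[616.3 -82.4 268.9] 15.67714138879004 [-0.2 -0.3 -1.1] 32.75
dist 257.8 ang 61.7 n 10
[-0.0029, -0.0108, -0.0155, 4.2, -0.9, -1.7],
[-0.0048, -0.02, -0.0243, 6.9, -1.5, -2.8],
[-0.0043, -0.023, -0.0216, 6.9, -1.5, -2.8],
[-0.0037, -0.0256, -0.0185, 6.9, -1.5, -2.8],
[-0.0029, -0.0278, -0.0152, 6.9, -1.5, -2.8],
[-0.0018, -0.0296, -0.0117, 6.9, -1.5, -2.8],
[-0.0006, -0.0308, -0.008, 6.9, -1.5, -2.8],
[0.0006, -0.0252, -0.0034, 5.5, -1.2, -2.2],
[0.0009, -0.0159, -0.0006, 3.5, -0.8, -1.4],
[0.0005, -0.0063, 0.0001, 1.4, -0.3, -0.6],
```

Request:
carry_out(commands=[[-0.0029,-0.0108,-0.0155,4.2,-0.9,-1.7],[-0.0048,-0.02,-0.0243,6.9,-1.5,-2.8],[-0.0043,-0.023,-0.0216,6.9,-1.5,-2.8],[-0.0037,-0.0256,-0.0185,6.9,-1.5,-2.8],[-0.0029,-0.0278,-0.0152,6.9,-1.5,-2.8],[-0.0018,-0.0296,-0.0117,6.9,-1.5,-2.8],[-0.0006,-0.0308,-0.008,6.9,-1.5,-2.8],[0.0006,-0.0252,-0.0034,5.5,-1.2,-2.2]])

```text
t: 33.75
ee_pos: [482.1, 122.1, 234.9]
orientation: [1.887, 0.549, -1.897]
ft_force: [-0.2, 0.4, -1.4]
width: 15.6
```

Request:
carry_out(commands=[[0.0009,-0.0159,-0.0006,3.5,-0.8,-1.4],[0,0,0,0,0,0],[0,0,0,0,0,0]])

```text
t: 34.12
ee_pos: [471.5, 136.4, 229.5]
orientation: [1.904, 0.519, -1.969]
ft_force: [0.4, -0.2, -1.1]
width: 15.8
```

```bash
python3 - <<'E'
from h import *
p,r,o=pose();print(p.round(1),slot('narrow1',0))
rows(slot('narrow1',172),RP,6)
E
```

```text
[471.5 136.4 229.5] [479.16696586 134.59111353   0.        ]
dist 58.1 ang 2.0 n 6
[0.0084, 0.0009, -0.0011, -0.0, 0.2, 0.2],
[0.014, 0.0015, -0.0018, -0.0, 0.4, 0.3],
[0.014, 0.0015, -0.0017, -0.0, 0.4, 0.3],
[0.0112, 0.0011, -0.0012, -0.0, 0.3, 0.2],
[0.007, 0.0007, -0.0007, -0.0, 0.2, 0.1],
[0.0028, 0.0003, -0.0003, -0.0, 0.1, 0.1],
```

Request:
carry_out(commands=[[0.0084,0.0009,-0.0011,0,0.2,0.2],[0.014,0.0015,-0.0018,0,0.4,0.3],[0.014,0.001,-0.0017,0,0.4,0.3],[0.01,0.001,-0.0012,0,0.3,0.2],[0.006,0,-0.0007,0,0.2,0.1],[0.002,0,0,0,0.1,0.1],[0,0,0,0,0,0]])

```text
t: 35.0
ee_pos: [479.2, 133.4, 171.3]
orientation: [1.933, 0.503, -1.928]
ft_force: [0.4, -0.2, -0.3]
width: 16.1
```

```bash
python3 - <<'E'
from h import *
p,r,o=pose();print(p.round(1))
rows(slot('narrow1',168),RP,1)
E
```

```text
[479.2 133.4 171.3]
dist 3.5 ang 0.3 n 1
[0.0033, -0.0011, -0.0006, -0.1, -0.1, -0.3],
```

Request:
carry_out(commands=[[0.003,-0.001,-0.0005,0,0,-0.2],[0.009,0,0,0,0,0],[0.009,0,0,0,0,0],[0.009,0,0,0,0,0],[0.005,0,0,0,0,0],[0,0,0,0,0,0]])

```text
t: 35.75
ee_pos: [479.5, 134.7, 134.1]
orientation: [1.934, 0.507, -1.93]
ft_force: [-0.2, 0.8, -1.5]
width: 16.1
```

Request:
carry_out(commands=[[0.006,0,0,0,0,0],[0.006,0,0,0,0,0],[0,0,0,0,0,0]])

```text
t: 36.12
ee_pos: [479.7, 134.8, 121.5]
orientation: [1.934, 0.507, -1.929]
ft_force: [0.0, -0.0, -0.7]
width: 15.8
```

Request:
carry_out(commands=[[0.007,0,0,0,0,0],[0.006,0,0,0,0,0],[0.004,0,0,0,0,0],[0,0,0,0,0,0],[0.004,0,0,0,0,0]])

```text
t: 36.75
ee_pos: [480.2, 134.8, 99.5]
orientation: [1.935, 0.507, -1.928]
ft_force: [0.7, 0.5, -1.4]
width: 15.7
```

Request:
carry_out(commands=[[0.003,0,0,0,0,0]])

```text
t: 36.88
ee_pos: [481.0, 135.1, 98.8]
orientation: [1.937, 0.507, -1.927]
ft_force: [-11.6, -2.7, 46.9]
width: 15.9
```

Request:
carry_out(commands=[[-0.001,0,0,0,0,0],[0,0,0,0,0,0],[0,0,0,0,0,0],[0,0,0,0,0,0]], grip=0.6)

```text
t: 37.38
ee_pos: [481.8, 135.3, 100.5]
orientation: [1.939, 0.507, -1.925]
ft_force: [-0.4, -0.2, -0.1]
width: 34.9
```

Request:
carry_out(commands=[[-0.015,0,0,0,0,0],[-0.03,0,0,0,0,0],[-0.05,0,0,0,0,0],[-0.06,0,0,0,0,0],[-0.06,0,0,0,0,0],[-0.05,0,0,0,0,0],[-0.02,0,0,0,0,0],[0,0,0,0,0,0]])

```text
t: 38.38
ee_pos: [478.4, 134.7, 401.0]
orientation: [1.942, 0.507, -1.922]
ft_force: [-0.3, 0.7, -0.3]
width: 35.3
```

```bash
python3 - <<'E'
from h import *
a=snap('scene','s2')['pixels'];b=snap('top','t2')['pixels'];print(pose()[0])
A=cv2.resize(a[155:275,105:355],(800,384),interpolation=cv2.INTER_CUBIC)
B=cv2.resize(b[140:245,235:435],(400*2,420),interpolation=cv2.INTER_CUBIC)
cv2.imwrite('pics/t2c.png',B)
rows([440,-150,400],down(np.radians(-10)))
E
```

```text
[477.60000468 134.53411024 398.57842771]
dist 287.0 ang 50.5 n 9
[-0.0002, 0.0194, 0.0146, -4.3, -0.0, -0.0],
[-0.0003, 0.0304, 0.0267, -7.1, -0.0, -0.0],
[-0.0003, 0.0268, 0.0302, -7.1, -0.0, -0.0],
[-0.0003, 0.0229, 0.0333, -7.1, -0.0, -0.0],
[-0.0003, 0.0186, 0.0359, -7.1, -0.0, -0.0],
[-0.0002, 0.014, 0.0379, -7.1, -0.0, -0.0],
[-0.0002, 0.0074, 0.0315, -5.7, -0.0, -0.0],
[-0.0001, 0.0026, 0.02, -3.6, -0.0, -0.0],
[-0.0, 0.0005, 0.0081, -1.4, -0.0, -0.0],
```

View pics/t2c.png

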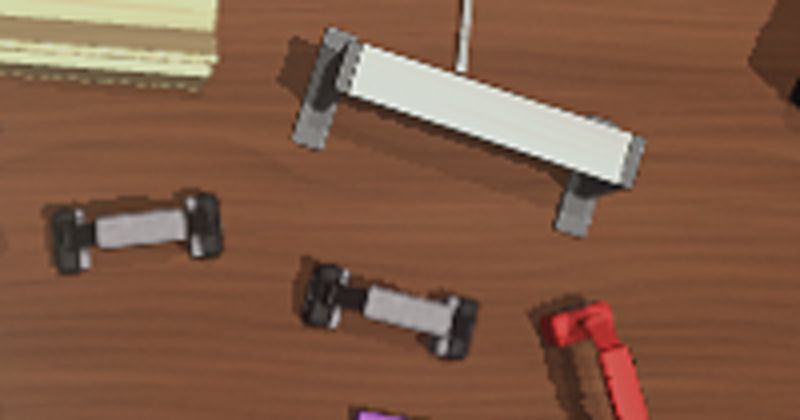

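```bash
cat > q.py <<'E'
from h import *
def quad(d,P,z,nm):
    q=onz(d,P,z);c=q.mean(0);l=(q[1]+q[2]-q[0]-q[3])/2
    print(nm,c.round(1),'len',np.linalg.norm(l).round(1),'wid',np.linalg.norm((q[3]+q[2]-q[0]-q[1])/2).round(1),'ang',np.degrees(np.arctan2(l[1],l[0])).round(1));return c
E
python3 - <<'E'
from q import *
d=load('t2');F=lambda P:(np.array(P,float)+.5)/4-.5+[235,140]
quad(d,F([[96,218],[183,208],[186,238],[98,250]]),130,'h1')
quad(d,F([[370,287],[456,308],[449,335],[362,315]]),130,'h2')
quad(d,F([[360,43],[632,135],[622,185],[346,92]]),157,'bar')
for n in('t2','top0'):
    im=load(n)['pixels']; hsv=cv2.cvtColor(im,cv2.COLOR_BGR2HSV);m=cv2.inRange(hsv,(0,0,130),(180,40,190));m[:,:240]=0;m[:185]=0;m[240:]=0;m[:,370:]=0
    cs,_=cv2.findContours(m,0,2)
    for c in cs:
        if cv2.contourArea(c)>40:
            r=cv2.minAreaRect(c);print(n,r,onz(load(n),[r[0]],130).round(1))
    m=cv2.inRange(hsv,(0,0,195),(180,40,255));m[:,:310]=0;m[:140]=0;m[200:]=0;m[:,410:]=0
    c=max(cv2.findContours(m,0,2)[0],key=cv2.contourArea);r=cv2.minAreaRect(c);print('bar',r,onz(load(n),[r[0]],157).round(1))
E
```

```text
h1 [451.3 -57.5 130. ] len 73.2 wid 25.8 ang -81.7
h2 [ 386.6 -282.8  130. ] len 74.9 wid 23.8 ang -102.3
bar [ 550.5 -345.2  157. ] len 242.3 wid 42.7 ang -107.1
t2 ((336.83380126953125, 217.55271911621094), (21.5748233795166, 8.525954246520996), 8.972625732421875) [[ 386.3 -282.4  130. ]]
t2 ((269.6524353027344, 196.87193298339844), (7.1780500411987305, 21.42371940612793), 83.6598129272461) [[450.9 -57.  130. ]]
bar ((357.1999816894531, 167.89999389648438), (70.51878356933594, 12.332881927490234), 18.43494987487793) [[ 551.1 -344.5  157. ]]
top0 ((336.890380859375, 217.5410919189453), (21.77443504333496, 9.369288444519043), 6.009006023406982) [[ 386.3 -282.6  130. ]]
top0 ((269.59149169921875, 196.82315063476562), (7.28848123550415, 21.534149169921875), 83.6598129272461) [[451.  -56.8 130. ]]
bar ((357.1999816894531, 167.89999389648438), (70.51878356933594, 12.332881927490234), 18.43494987487793) [[ 551.1 -344.5  157. ]]
```

Request:
carry_out(commands=[[0,0.0194,0.0146,-4.3,0,0],[0,0.0304,0.0267,-7.1,0,0],[0,0.0268,0.0302,-7.1,0,0],[0,0.0229,0.0333,-7.1,0,0],[0,0.0186,0.0359,-7.1,0,0],[0,0.014,0.0379,-7.1,0,0],[0,0.0074,0.0315,-5.7,0,0],[0,0.0026,0.02,-3.6,0,0]], grip=0)

```text
t: 39.48
ee_pos: [436.8, -148.8, 383.9]
orientation: [1.323, 1.142, -1.346]
ft_force: [-0.8, 0.1, -0.0]
width: 87.8
```

```bash
python3 - <<'E'
from h import *
d=snap('wrist','w8');print(pose()[0])
cv2.imwrite('pics/w8b.png',cv2.resize(d['pixels'],(800,600),interpolation=cv2.INTER_CUBIC))
E
```

```text
[ 436.57107139 -150.21874589  383.66671897]
```

View pics/w8b.png

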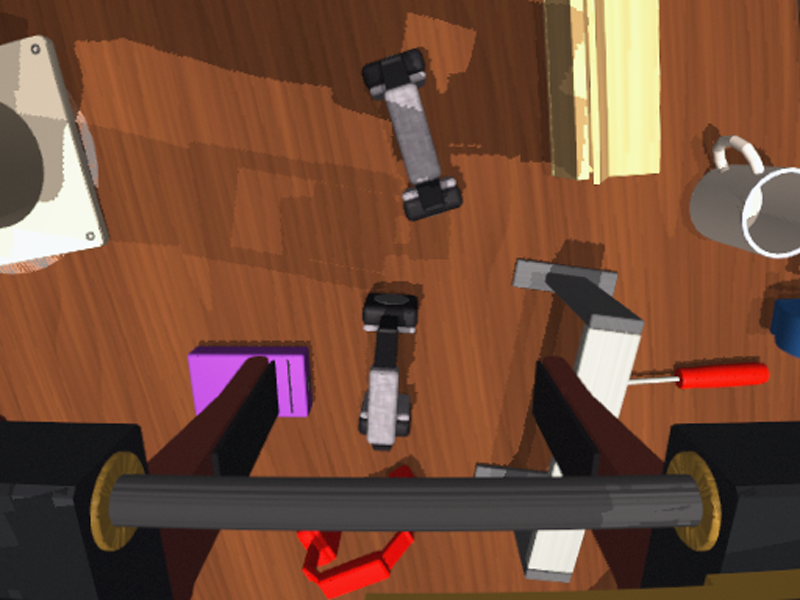

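```bash
python3 - <<'E'
from q import *
d=load('w8');G=lambda P:(np.array(P,float)+.5)/1.5625-.5
quad(d,G([[387,90],[410,187],[440,180],[416,84]]),130,'h1')
quad(d,G([[372,370],[369,444],[394,444],[396,370]]),130,'h2')
quad(d,G([[593,316],[526,575],[570,580],[641,321]]),157,'bar')
E
```

```text
h1 [452.4 -60.9 130. ] len 73.9 wid 23.2 ang -85.3
h2 [ 387.9 -283.9  130. ] len 73.2 wid 21.8 ang -102.1
bar [ 551.2 -347.2  157. ] len 258.6 wid 41.0 ang -106.9
```

```bash
cat >> h.py <<'E'
H=dict(h1=(451.7,-59,7),h2=(387,-283,-12.2))
def hp(n,z): return np.array([H[n][0],H[n][1],z]),down(np.radians(H[n][2]))
RB=down(np.radians(73));BY=np.array([np.cos(np.radians(73)),np.sin(np.radians(73))])
def bp(s,z): return np.array([*(np.array([551,-346])+BY*s),z]),RB
E
python3 - <<'E'
from h import *
rows(*hp('h1',190))
E
```

```text
dist 214.6 ang 16.5 n 7
[0.0228, 0.0005, -0.0109, -1.9, -0.0, 0.1],
[0.0379, 0.0013, -0.0181, -3.2, -0.0, 0.2],
[0.0379, 0.0022, -0.0181, -3.2, -0.0, 0.2],
[0.0379, 0.003, -0.0179, -3.2, -0.0, 0.2],
[0.0304, 0.0031, -0.0142, -2.6, -0.0, 0.2],
[0.019, 0.0023, -0.0088, -1.6, -0.0, 0.1],
[0.0076, 0.001, -0.0035, -0.6, -0.0, 0.0],
```

Request:
carry_out(commands=[[0.0228,0.0005,-0.0109,-1.9,0,0.1],[0.0379,0.0013,-0.0181,-3.2,0,0.2],[0.0379,0.0022,-0.0181,-3.2,0,0.2],[0.0379,0.003,-0.0179,-3.2,0,0.2],[0.03,0.0031,-0.0142,-2.6,0,0.2],[0.019,0.0023,-0.0088,-1.6,0,0.1],[0,0,0,0,0,0]])

```text
t: 40.4
ee_pos: [443.7, -57.2, 184.3]
orientation: [1.124, 1.278, -1.139]
ft_force: [-0.2, 0.3, -0.1]
width: 87.7
```

```bash
python3 - <<'E'
from h import *
p,r,o=pose();print(p.round(1)); rows(*hp('h1',117),6); d=snap('wrist','w9')
P=hp('h1',130)[0]; a=np.radians(-83);l=np.array([np.cos(a),np.sin(a),0]);w=np.array([-l[1],l[0],0])
print(proj(d,[P+37*i*l+13*j*w for i,j in((-1,-1),(-1,1),(1,-1),(1,1))]).round(0).tolist())
g=d['pixels'].copy();
for q in proj(d,[P+37*i*l+13*j*w for i,j in((-1,-1),(-1,1),(1,-1),(1,1))]): cv2.circle(g,tuple(int(x) for x in q),2,(0,255,0),-1)
cv2.imwrite('pics/w9b.png',g)
E
```

```text
[443.7 -57.2 184.3]
dist 67.8 ang 1.4 n 6
[0.0098, 0.0013, 0.0005, -0.1, -0.1, 0.2],
[0.0164, 0.0022, 0.0008, -0.2, -0.1, 0.3],
[0.0164, 0.0021, 0.0007, -0.2, -0.1, 0.3],
[0.0131, 0.0016, 0.0006, -0.1, -0.1, 0.2],
[0.0082, 0.001, 0.0003, -0.1, -0.1, 0.1],
[0.0033, 0.0004, 0.0001, -0.0, -0.0, 0.1],
[[253.0, 164.0], [292.0, 164.0], [255.0, 265.0], [291.0, 265.0]]
```

View pics/w9b.png

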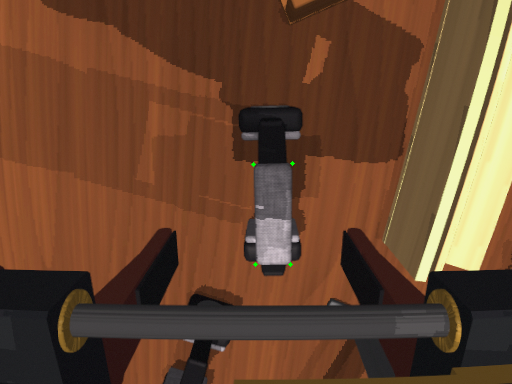

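Request:
carry_out(commands=[[0.0098,0.0013,0.0005,-0.1,-0.1,0.2],[0.0164,0.0022,0.0008,-0.2,-0.1,0.3],[0.0164,0.0021,0.0007,-0.2,-0.1,0.3],[0.011,0.0016,0.0006,-0.1,-0.1,0.2],[0.006,0.001,0.0003,-0.1,-0.1,0.1],[0,0,0,0,0,0]])

```text
t: 41.2
ee_pos: [455.0, -61.3, 125.5]
orientation: [1.125, 1.253, -1.118]
ft_force: [0.1, 0.1, 0.9]
width: 87.8
```

```bash
python3 - <<'E'
from h import *
p,r,o=pose();print(p.round(1)); rows(*hp('h1',115),2)
E
```

```text
[455.  -61.3 125.5]
dist 11.2 ang 0.7 n 2
[0.0052, -0.0016, -0.0014, -0.2, 0.1, -0.3],
[0.0052, -0.0015, -0.0014, -0.2, 0.1, -0.3],
```

Request:
carry_out(commands=[[0.005,-0.0016,-0.0014,-0.2,0.1,-0.3],[0.004,-0.0015,-0.0014,-0.2,0.1,-0.3],[0,0,0,0,0,0]])

```text
t: 41.58
ee_pos: [452.0, -58.8, 116.7]
orientation: [1.117, 1.265, -1.119]
ft_force: [-0.2, -0.9, 0.4]
width: 87.7
```

Request:
carry_out(commands=[[0,0,0,0,0,0],[0,0,0,0,0,0],[0,0,0,0,0,0],[0,0,0,0,0,0],[0,0,0,0,0,0],[0,0,0,0,0,0],[0,0,0,0,0,0]], grip=0.95)

```text
t: 42.45
ee_pos: [452.4, -58.9, 117.1]
orientation: [1.117, 1.264, -1.118]
ft_force: [-0.3, -0.0, -0.6]
width: 26.0
```

Request:
carry_out(commands=[[-0.02,0,0,0,0,0],[-0.04,0,0,0,0,0],[-0.045,0,0,0,0,0],[-0.045,0,0,0,0,0],[-0.03,0,0,0,0,0],[-0.012,0,0,0,0,0],[0,0,0,0,0,0]])

```text
t: 43.32
ee_pos: [449.8, -58.3, 311.9]
orientation: [1.115, 1.271, -1.122]
ft_force: [0.1, 0.5, -3.0]
width: 25.8
```

```bash
python3 - <<'E'
from h import *
p,r,o=pose();print(p.round(1),o['ft_force'].round(1),o['width']); rows(*bp(52,310),13)
E
```

```text
[449.8 -58.3 311.9] [ 0.1  0.5 -3. ] 25.755023234940893
dist 264.9 ang 65.9 n 13
[0.0001, 0.0047, 0.0135, -3.6, -0.0, 0.0],
[0.0001, 0.0064, 0.023, -5.9, -0.0, 0.0],
[0.0001, 0.0039, 0.0235, -5.9, -0.0, 0.0],
[0.0001, 0.0015, 0.0238, -5.9, -0.0, 0.0],
[0.0001, -0.001, 0.0238, -5.9, -0.0, 0.0],
[0.0001, -0.0035, 0.0236, -5.9, -0.0, 0.0],
[0.0002, -0.0059, 0.0231, -5.9, -0.0, 0.0],
[0.0002, -0.0082, 0.0224, -5.9, -0.0, 0.0],
[0.0002, -0.0105, 0.0214, -5.9, -0.0, 0.0],
[0.0002, -0.0127, 0.0202, -5.9, -0.0, 0.0],
[0.0001, -0.0118, 0.015, -4.8, -0.0, 0.0],
[0.0001, -0.0081, 0.0088, -3.0, -0.0, 0.0],
[0.0, -0.0034, 0.0033, -1.2, -0.0, 0.0],
```

Request:
carry_out(commands=[[0,0.0047,0.0135,-3.6,0,0],[0,0.0064,0.023,-5.9,0,0],[0,0.0039,0.0235,-5.9,0,0],[0,0.0015,0.0238,-5.9,0,0],[0,-0.001,0.0238,-5.9,0,0],[0,-0.0035,0.0236,-5.9,0,0],[0,-0.0059,0.0231,-5.9,0,0],[0,-0.0082,0.0224,-5.9,0,0]])

```text
t: 44.32
ee_pos: [525.7, -221.7, 292.6]
orientation: [0.499, 1.547, -0.501]
ft_force: [-0.9, 0.2, -2.8]
width: 25.9
```

Request:
carry_out(commands=[[0,-0.0105,0.0214,-5.9,0,0],[0,-0.0127,0.0202,-5.9,0,0],[0,-0.0118,0.015,-4.8,0,0],[0,-0.0081,0.0088,-3.0,0,0],[0,0,0,0,0,0]])

```text
t: 44.95
ee_pos: [559.1, -293.1, 276.6]
orientation: [0.233, 1.611, -0.216]
ft_force: [-0.4, 0.6, -1.6]
width: 25.8
```

```bash
python3 - <<'E'
from h import *
p,r,o=pose();print(p.round(1),o['ft_force'].round(1),o['width'],bp(52,0)[0],o['qpos'].round(2)); rows(*bp(52,290),4)
E
```

```text
[ 559.1 -293.1  276.6] [-0.4  0.6 -1.6] 25.845080237612283 [ 566.20332865 -296.27215269    0.        ] [-0.5   0.4   1.53 -0.01  1.26 -1.78]
dist 15.5 ang 3.1 n 4
[-0.0039, -0.0003, 0.002, 0.2, -0.9, -0.1],
[-0.0052, -0.0004, 0.0027, 0.3, -1.1, -0.1],
[-0.0032, -0.0002, 0.0018, 0.2, -0.7, -0.0],
[-0.0013, -0.0001, 0.0007, 0.1, -0.3, -0.0],
```

Request:
carry_out(commands=[[-0.0039,-0.0003,0.002,0.2,-0.9,0],[-0.0052,-0.0004,0.0027,0.3,-1.1,0],[-0.0032,-0.0002,0.0018,0.2,-0.7,0],[0,0,0.0007,0,-0.3,0],[0,0,0,0,0,0]])

```text
t: 45.58
ee_pos: [565.5, -294.4, 288.2]
orientation: [0.237, 1.557, -0.231]
ft_force: [0.0, -0.6, -2.1]
width: 25.6
```

```bash
python3 - <<'E'
from h import *
p,r,o=pose();print(p.round(1)); rows(*bp(52,175),7)
E
```

```text
[ 565.5 -294.4  288.2]
dist 113.2 ang 0.3 n 7
[0.0133, -0.0002, 0.0001, -0.0, 0.0, -0.0],
[0.0222, -0.0004, 0.0002, -0.0, 0.0, -0.0],
[0.0222, -0.0004, 0.0002, -0.0, 0.0, -0.0],
[0.0222, -0.0004, 0.0002, -0.0, 0.0, -0.0],
[0.0178, -0.0003, 0.0002, -0.0, 0.0, -0.0],
[0.0111, -0.0002, 0.0001, -0.0, 0.0, -0.0],
[0.0044, -0.0001, 0.0, -0.0, 0.0, -0.0],
```

Request:
carry_out(commands=[[0.0133,-0.0002,0,0,0,0],[0.02,-0.0004,0,0,0,0],[0.015,0,0,0,0,0],[0.005,0,0,0,0,0]])

```text
t: 46.08
ee_pos: [565.1, -294.6, 231.4]
orientation: [0.237, 1.557, -0.231]
ft_force: [-0.2, 0.2, -1.9]
width: 25.9
```

Request:
carry_out(commands=[[0.015,0,0,0,0,0],[0.018,0,0,0,0,0],[0.012,0,0,0,0,0],[0.005,0,0,0,0,0],[0,0,0,0,0,0]])

```text
t: 46.7
ee_pos: [565.1, -294.4, 177.4]
orientation: [0.237, 1.558, -0.231]
ft_force: [-0.3, -0.1, -2.0]
width: 25.7
```

Request:
carry_out(commands=[[0.006,0,0,0,0,0],[0.005,0,0,0,0,0],[0.002,0,0,0,0,0]])

```text
t: 47.08
ee_pos: [565.9, -294.7, 164.8]
orientation: [0.237, 1.556, -0.231]
ft_force: [0.1, -1.0, -1.5]
width: 25.5
```

Request:
carry_out(commands=[[0.003,0,0,0,0,0],[0.002,0,0,0,0,0]])

```text
t: 47.32
ee_pos: [566.2, -294.8, 162.0]
orientation: [0.236, 1.555, -0.231]
ft_force: [-9.4, 5.0, 23.6]
width: 25.8
```

Request:
carry_out(commands=[[0,0,0,0,0,0],[0,0,0,0,0,0],[0,0,0,0,0,0],[0,0,0,0,0,0]], grip=0.5)

```text
t: 47.82
ee_pos: [567.1, -295.3, 163.1]
orientation: [0.235, 1.553, -0.232]
ft_force: [1.0, -0.3, 0.2]
width: 43.7
```

Request:
carry_out(commands=[[-0.01,0,0,0,0,0],[-0.025,0,0,0,0,0],[-0.04,0,0,0,0,0],[-0.04,0,0,0,0,0],[-0.03,0,0,0,0,0],[-0.01,0,0,0,0,0],[0,0,0,0,0,0]])

```text
t: 48.7
ee_pos: [565.9, -295.4, 324.6]
orientation: [0.236, 1.553, -0.232]
ft_force: [0.4, -0.3, -0.2]
width: 43.9
```

```bash
python3 - <<'E'
from h import *
n='t3';d=snap('top',n);snap('wrist','w10');snap('scene','s3')
im=d['pixels'];hsv=cv2.cvtColor(im,cv2.COLOR_BGR2HSV);m=cv2.inRange(hsv,(0,0,130),(180,40,190));m[:,:300]=0;m[:185]=0;m[260:]=0;m[:,370:]=0
for c in cv2.findContours(m,0,2)[0]:
    if cv2.contourArea(c)>40: r=cv2.minAreaRect(c);print(r,onz(d,[r[0]],130).round(1))
rows(*hp('h2',240))
cv2.imwrite('pics/t3c.png',np.hstack([cv2.resize(im[130:260,290:420],(390,390),interpolation=cv2.INTER_CUBIC),cv2.resize(load('s3')['pixels'][140:270,90:220],(390,390),interpolation=cv2.INTER_CUBIC)]))
E
```

```text
((316.1654052734375, 214.470947265625), (13.344301223754883, 78.76988983154297), 33.486167907714844) [[ 395.4 -212.8  130. ]]
dist 196.9 ang 85.1 n 13
[0.0045, -0.0022, -0.0094, 4.6, -0.0, -0.0],
[0.0074, -0.005, -0.0153, 7.7, -0.0, -0.0],
[0.0074, -0.0069, -0.0145, 7.7, -0.0, -0.0],
[0.0074, -0.0088, -0.0135, 7.7, -0.0, -0.0],
[0.0074, -0.0105, -0.0122, 7.7, -0.0, -0.0],
[0.0074, -0.0121, -0.0107, 7.7, -0.0, -0.0],
[0.0074, -0.0134, -0.009, 7.7, -0.0, -0.0],
[0.0074, -0.0145, -0.0071, 7.7, -0.0, -0.0],
[0.0074, -0.0153, -0.0051, 7.7, -0.0, -0.0],
[0.0074, -0.0158, -0.003, 7.7, -0.0, -0.0],
[0.006, -0.0129, -0.0007, 6.1, -0.0, -0.0],
[0.0037, -0.008, 0.0004, 3.8, -0.0, -0.0],
[0.0015, -0.0032, 0.0004, 1.5, -0.0, -0.0],
```

View pics/t3c.png

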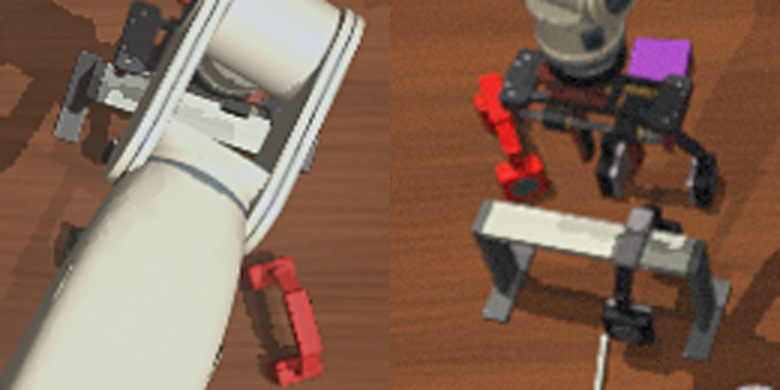

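Request:
carry_out(commands=[[0.0045,-0.0022,-0.0094,4.6,0,0],[0.0074,-0.005,-0.0153,7.7,0,0],[0.0074,-0.0069,-0.0145,7.7,0,0],[0.0074,-0.0088,-0.0135,7.7,0,0],[0.0074,-0.0105,-0.0122,7.7,0,0],[0.0074,-0.0121,-0.0107,7.7,0,0],[0.0074,-0.0134,-0.009,7.7,0,0],[0.0074,-0.0145,-0.0071,7.7,0,0]], grip=0)

```text
t: 49.85
ee_pos: [435.5, -281.3, 253.4]
orientation: [1.05, 1.325, -1.047]
ft_force: [-0.1, -0.6, -0.2]
width: 87.7
```

Request:
carry_out(commands=[[0.0074,-0.0153,-0.0051,7.7,0,0],[0.0074,-0.0158,-0.003,7.7,0,0],[0.006,-0.0129,-0.0007,6.1,0,0],[0.0037,-0.008,0.0004,3.8,0,0],[0,0,0,0,0,0]])

```text
t: 50.48
ee_pos: [375.9, -272.0, 222.5]
orientation: [1.384, 1.121, -1.395]
ft_force: [-0.6, -0.3, 0.4]
width: 87.7
```

```bash
python3 - <<'E'
from h import *
p,r,o=pose();print(p.round(1));d=snap('wrist','w11')
P=hp('h2',130)[0]; a=np.radians(-102.2);l=np.array([np.cos(a),np.sin(a),0]);w=np.array([-l[1],l[0],0])
q=proj(d,[P+37*i*l+13*j*w for i,j in((-1,-1),(-1,1),(1,-1),(1,1))]);print(q.round(0).tolist())
hsv=cv2.cvtColor(d['pixels'],cv2.COLOR_BGR2HSV);m=cv2.inRange(hsv,(0,0,90),(180,60,255));m[265:]=0;m[:120]=0
for c in cv2.findContours(m,0,2)[0]:
    if cv2.contourArea(c)>150: rr=cv2.minAreaRect(c);print(rr,onz(d,[rr[0]],130).round(1))
print('model centre px',proj(d,[P]))
rows(*hp('h2',125),7)
E
```

```text
[ 375.9 -272.   222.5]
[[263.0, 163.0], [296.0, 162.0], [265.0, 250.0], [296.0, 250.0]]
((291.0, 237.5), (46.0, 53.0), 0.0) [[ 390.4 -310.3  130. ]]
((489.5, 192.0), (144.0, 43.0), 90.0) [[ 555.7 -309.1  130. ]]
model centre px [[279.76524257 207.76105342]]
dist 98.9 ang 2.3 n 7
[0.0114, 0.0019, 0.0011, -0.2, -0.1, 0.2],
[0.0191, 0.003, 0.0018, -0.3, -0.2, 0.3],
[0.0191, 0.0029, 0.0018, -0.3, -0.2, 0.3],
[0.0191, 0.0028, 0.0017, -0.3, -0.2, 0.3],
[0.0153, 0.0021, 0.0014, -0.2, -0.1, 0.3],
[0.0096, 0.0013, 0.0008, -0.1, -0.1, 0.2],
[0.0038, 0.0005, 0.0003, -0.1, -0.0, 0.1],
```

```bash
python3 - <<'E'
from h import *
g=load('w11')['pixels'].copy()
for q in [(263,163),(296,162),(265,250),(296,250)]: cv2.circle(g,q,2,(0,255,0),-1)
cv2.imwrite('pics/w11b.png',cv2.resize(g[120:300,180:380],None,fx=3,fy=3))
E
```

```text
(no output)
```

View pics/w11b.png

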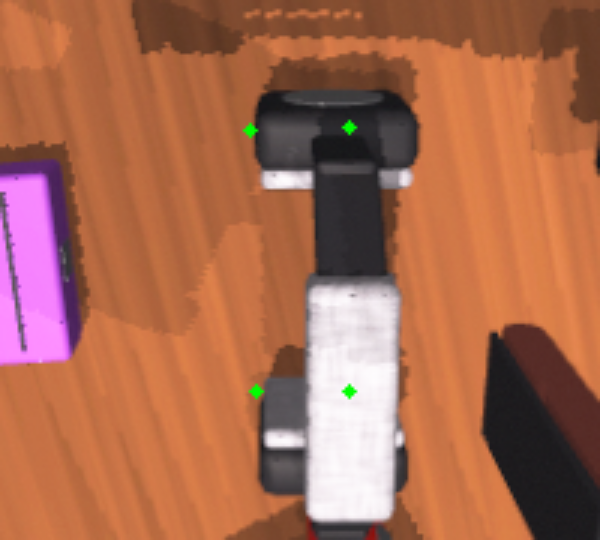

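```bash
python3 - <<'E'
from q import *
d=load('w11');G=lambda P:(np.array(P,float)+.5)/3-.5+[180,120]
c=quad(d,G([[308,278],[305,518],[393,522],[398,280]]),130,'h2')
s=open('h.py').read();s=s.replace("h2=(387,-283,-12.2)","h2=(%.1f,%.1f,-11.5)"%(c[0]-.8,c[1]+.8));open('h.py','w').write(s)
E
python3 - <<'E'
from h import *
print(H);rows(*hp('h2',175),6)
E
```

```text
h2 [ 391.8 -326.4  130. ] len 74.0 wid 25.0 ang -102.7
{'h1': (451.7, -59, 7), 'h2': (391.0, -325.6, -11.5)}
dist 73.2 ang 2.8 n 6
[0.0068, 0.0041, 0.0072, -0.3, -0.1, 0.2],
[0.0113, 0.0068, 0.012, -0.5, -0.2, 0.4],
[0.0114, 0.0066, 0.012, -0.5, -0.2, 0.4],
[0.0092, 0.0051, 0.0096, -0.4, -0.2, 0.3],
[0.0058, 0.0031, 0.006, -0.3, -0.1, 0.2],
[0.0023, 0.0012, 0.0024, -0.1, -0.0, 0.1],
```

Request:
carry_out(commands=[[0.0068,0.0041,0.0072,-0.2,-0.1,0.2],[0.0113,0.0068,0.012,-0.3,-0.2,0.4],[0.0114,0.0066,0.012,-0.3,-0.2,0.4],[0.0092,0.0051,0.0096,-0.2,-0.2,0.3],[0.005,0.0031,0.006,-0.2,-0.1,0.2],[0,0,0,0,0,0]])

```text
t: 51.28
ee_pos: [392.0, -327.3, 173.8]
orientation: [1.364, 1.102, -1.364]
ft_force: [0.4, 0.3, 0.9]
width: 87.4
```

```bash
sed -i 's/-11.5)/-12.5)/' h.py; python3 - <<'E'
from h import *
p,r,o=pose();print(p.round(1));d=snap('wrist','w12')
P=hp('h2',130)[0]; a=np.radians(-102.5);l=np.array([np.cos(a),np.sin(a),0]);w=np.array([-l[1],l[0],0])
print(proj(d,[P+37*i*l+13*j*w for i,j in((-1,-1),(-1,1),(1,-1),(1,1))]).round(0).tolist())
hsv=cv2.cvtColor(d['pixels'],cv2.COLOR_BGR2HSV);m=cv2.inRange(hsv,(0,0,120),(180,60,255));m[290:]=0;m[:120]=0;m[:,:200]=0;m[:,330:]=0
for c in cv2.findContours(m,0,2)[0]:
    if cv2.contourArea(c)>300: print(cv2.minAreaRect(c))
rows(*hp('h2',125),6)
E
```

```text
[ 392.  -327.3  173.8]
[[238.0, 160.0], [279.0, 160.0], [239.0, 265.0], [277.0, 266.0]]
((259.5, 215.0), (104.0, 55.0), 90.0)
dist 49.0 ang 0.3 n 6
[0.0072, -0.0002, -0.0002, 0.1, -0.0, 0.0],
[0.012, -0.0003, -0.0003, 0.1, -0.0, 0.0],
[0.012, -0.0003, -0.0003, 0.1, -0.0, 0.0],
[0.0096, -0.0002, -0.0002, 0.1, -0.0, 0.0],
[0.006, -0.0002, -0.0002, 0.0, -0.0, 0.0],
[0.0024, -0.0001, -0.0001, 0.0, -0.0, 0.0],
```

Request:
carry_out(commands=[[0.0072,0,0,0,0,0],[0.012,-0.0003,0,0,0,0],[0.012,-0.0003,0,0,0,0],[0.0096,0,0,0,0,0],[0.005,0,0,0,0,0],[0,0,0,0,0,0]])

```text
t: 52.08
ee_pos: [391.2, -326.1, 125.2]
orientation: [1.363, 1.103, -1.364]
ft_force: [0.3, -0.1, 0.4]
width: 87.9
```

```bash
python3 - <<'E'
from h import *
print(pose()[0].round(1));rows(*hp('h2',115),2)
E
```

```text
[ 391.2 -326.1  125.2]
dist 10.2 ang 0.4 n 2
[0.0051, -0.0001, -0.0002, 0.2, -0.0, 0.0],
[0.0051, -0.0001, -0.0002, 0.2, -0.0, 0.0],
```

Request:
carry_out(commands=[[0.005,0,0,0,0,0],[0.004,0,0,0,0,0],[0,0,0,0,0,0]])

```text
t: 52.45
ee_pos: [391.5, -326.4, 116.1]
orientation: [1.363, 1.102, -1.363]
ft_force: [0.2, -0.7, 0.6]
width: 87.7
```

Request:
carry_out(commands=[[0,0,0,0,0,0],[0,0,0,0,0,0],[0,0,0,0,0,0],[0,0,0,0,0,0],[0,0,0,0,0,0],[0,0,0,0,0,0],[0,0,0,0,0,0]], grip=0.95)

```text
t: 53.32
ee_pos: [391.9, -326.7, 116.6]
orientation: [1.363, 1.101, -1.363]
ft_force: [0.4, 0.1, 0.3]
width: 25.7
```

Request:
carry_out(commands=[[-0.02,0,0,0,0,0],[-0.04,0,0,0,0,0],[-0.045,0,0,0,0,0],[-0.045,0,0,0,0,0],[-0.04,0,0,0,0,0],[-0.015,0,0,0,0,0],[0,0,0,0,0,0]])

```text
t: 54.2
ee_pos: [389.9, -325.0, 324.3]
orientation: [1.364, 1.109, -1.366]
ft_force: [-0.4, 0.4, -2.8]
width: 25.9
```

```bash
python3 - <<'E'
from h import *
p,r,o=pose();print(p.round(1),o['ft_force'].round(1),o['width']); rows(*bp(-50,330),15)
E
```

```text
[ 389.9 -325.   324.3] [-0.4  0.4 -2.8] 25.87585066284836
dist 162.0 ang 85.1 n 15
[-0.0003, 0.0072, 0.0017, -3.9, -0.0, 0.0],
[-0.0005, 0.0118, 0.0036, -6.5, -0.0, 0.0],
[-0.0005, 0.0113, 0.0049, -6.5, -0.0, 0.0],
[-0.0005, 0.0107, 0.0062, -6.5, -0.0, 0.0],
[-0.0005, 0.0099, 0.0073, -6.5, -0.0, 0.0],
[-0.0005, 0.009, 0.0084, -6.5, -0.0, 0.0],
[-0.0005, 0.008, 0.0094, -6.5, -0.0, 0.0],
[-0.0005, 0.0069, 0.0102, -6.5, -0.0, 0.0],
[-0.0005, 0.0057, 0.011, -6.5, -0.0, 0.0],
[-0.0005, 0.0044, 0.0115, -6.5, -0.0, 0.0],
[-0.0005, 0.0031, 0.012, -6.5, -0.0, 0.0],
[-0.0005, 0.0017, 0.0122, -6.5, -0.0, 0.0],
[-0.0004, 0.0003, 0.0099, -5.2, -0.0, 0.0],
[-0.0002, -0.0004, 0.0062, -3.2, -0.0, 0.0],
[-0.0001, -0.0003, 0.0025, -1.3, -0.0, 0.0],
```

Request:
carry_out(commands=[[-0.0005,0.0072,0.0017,-3.9,0,0],[-0.0005,0.0118,0.0036,-6.5,0,0],[-0.0005,0.0113,0.0049,-6.5,0,0],[-0.0005,0.0107,0.0062,-6.5,0,0],[-0.0005,0.0099,0.0073,-6.5,0,0],[-0.0005,0.009,0.0084,-6.5,0,0],[-0.0005,0.008,0.0094,-6.5,0,0],[-0.0005,0.0069,0.0102,-6.5,0,0]])

```text
t: 55.2
ee_pos: [470.4, -359.5, 305.6]
orientation: [0.708, 1.494, -0.693]
ft_force: [-0.8, 1.1, -1.3]
width: 25.9
```

Request:
carry_out(commands=[[-0.0005,0.0057,0.011,-6.5,0,0],[-0.0005,0.0044,0.0115,-6.5,0,0],[-0.0005,0.0031,0.012,-6.5,0,0],[-0.0005,0.0017,0.0122,-6.5,0,0],[-0.0004,0.0003,0.0099,-5.2,0,0],[-0.0002,-0.0004,0.0062,-3.2,0,0],[0,0,0,0,0,0]])

```text
t: 56.08
ee_pos: [527.0, -381.5, 283.1]
orientation: [0.243, 1.619, -0.187]
ft_force: [0.3, 0.1, -1.7]
width: 25.7
```

```bash
python3 - <<'E'
from h import *
p,r,o=pose();print(p.round(1),o['ft_force'].round(1),o['width'],bp(-50,0)[0]); rows(*bp(-50,290),5)
E
```

```text
[ 527.  -381.5  283.1] [ 0.3  0.1 -1.7] 25.670715030217618 [ 536.38141476 -393.8152378     0.        ]
dist 16.9 ang 4.2 n 5
[-0.0015, -0.0018, 0.0023, 0.3, -0.7, -0.3],
[-0.0025, -0.0029, 0.0039, 0.5, -1.2, -0.5],
[-0.0019, -0.0023, 0.0032, 0.4, -0.9, -0.4],
[-0.0012, -0.0015, 0.002, 0.2, -0.6, -0.2],
[-0.0005, -0.0006, 0.0008, 0.1, -0.2, -0.1],
```

Request:
carry_out(commands=[[-0.0015,-0.0018,0.0023,0.3,-0.7,-0.3],[-0.0025,-0.0029,0.0039,0.5,-1.2,-0.5],[-0.0019,-0.0023,0.0032,0.4,-0.9,-0.4],[-0.001,-0.0012,0.002,0.2,-0.6,-0.2],[0,0,0,0,-0.1,0],[0,0,0,0,0,0]])

```text
t: 56.82
ee_pos: [535.1, -392.9, 288.1]
orientation: [0.236, 1.558, -0.235]
ft_force: [0.4, -0.3, -1.4]
width: 25.7
```

```bash
python3 - <<'E'
from h import *
p,r,o=pose();print(p.round(1)); rows(*bp(-50,286),1)
E
```

```text
[ 535.1 -392.9  288.1]
dist 2.6 ang 0.2 n 1
[0.0021, -0.0005, 0.0015, -0.2, -0.0, -0.0],
```

Request:
carry_out(commands=[[0.0133,0,0.001,0,0,0],[0.02,0,0,0,0,0],[0.015,0,0,0,0,0],[0.005,0,0,0,0,0]])

```text
t: 57.32
ee_pos: [536.0, -392.9, 231.2]
orientation: [0.237, 1.559, -0.235]
ft_force: [-0.2, 0.6, -1.6]
width: 25.5
```

Request:
carry_out(commands=[[0.015,0,0,0,0,0],[0.018,0,0,0,0,0],[0.012,0,0,0,0,0],[0.005,0,0,0,0,0],[0,0,0,0,0,0]])

```text
t: 57.95
ee_pos: [536.0, -392.9, 177.2]
orientation: [0.237, 1.56, -0.235]
ft_force: [-0.0, 0.2, -2.3]
width: 26.1
```

Request:
carry_out(commands=[[0.006,0,0,0,0,0],[0.005,0,0,0,0,0],[0.002,0,0,0,0,0]])

```text
t: 58.32
ee_pos: [536.6, -393.4, 164.6]
orientation: [0.236, 1.557, -0.235]
ft_force: [0.6, 0.2, -2.1]
width: 25.9
```

Request:
carry_out(commands=[[0.003,0,0,0,0,0],[0.002,0,0,0,0,0]])

```text
t: 58.58
ee_pos: [536.8, -393.4, 161.4]
orientation: [0.236, 1.557, -0.236]
ft_force: [-6.4, 5.8, 20.7]
width: 25.7
```

Contact with the bar; release, retract, and move aside for a clear final view.

Request:
carry_out(commands=[[0,0,0,0,0,0],[0,0,0,0,0,0],[0,0,0,0,0,0],[0,0,0,0,0,0]], grip=0.55)

```text
t: 59.08
ee_pos: [537.5, -394.0, 162.4]
orientation: [0.235, 1.555, -0.236]
ft_force: [0.1, 1.0, -0.0]
width: 39.6
```

Request:
carry_out(commands=[[-0.01,0,0,0,0,0],[-0.025,0,0,0,0,0],[-0.04,0,0,0,0,0],[-0.05,0,0,0,0,0],[-0.05,0,0,0,0,0],[-0.04,0,0,0,0,0],[-0.02,0,0,0,0,0],[0,0,0,0,0,0]])

```text
t: 60.08
ee_pos: [536.6, -393.5, 409.2]
orientation: [0.234, 1.553, -0.237]
ft_force: [-0.7, 0.3, -1.1]
width: 39.7
```

```bash
python3 - <<'E'
from h import *
print(pose()[0]);rows([230,-560,400],down(np.radians(73)),10)
E
```

```text
[ 536.58390072 -393.48148527  409.23093811]
dist 349.0 ang 0.4 n 10
[0.0006, -0.0185, -0.018, -0.0, 0.0, 0.0],
[0.001, -0.0308, -0.0301, -0.0, 0.0, 0.0],
[0.001, -0.0308, -0.0301, -0.0, 0.0, 0.0],
[0.0011, -0.0308, -0.0301, -0.0, 0.0, 0.0],
[0.0011, -0.0308, -0.0301, -0.0, 0.0, 0.0],
[0.0011, -0.0308, -0.0301, -0.0, 0.0, 0.0],
[0.0011, -0.0308, -0.0302, -0.0, 0.0, 0.0],
[0.0009, -0.0246, -0.0241, -0.0, 0.0, 0.0],
[0.0006, -0.0154, -0.0151, -0.0, 0.0, 0.0],
[0.0002, -0.0061, -0.006, -0.0, 0.0, 0.0],
```

Request:
carry_out(commands=[[0,-0.0185,-0.018,0,0,0],[0,-0.03,-0.03,0,0,0],[0,-0.03,-0.03,0,0,0],[0,-0.03,-0.03,0,0,0],[0,-0.025,-0.025,0,0,0],[0,-0.012,-0.012,0,0,0],[0,0,0,0,0,0]])

```text
t: 60.95
ee_pos: [341.3, -491.5, 399.9]
orientation: [0.242, 1.565, -0.232]
ft_force: [-0.6, -1.3, 0.5]
width: 39.6
```

```bash
python3 - <<'E'
from h import *
a=snap('scene','s9')['pixels'];b=snap('top','t9')['pixels'];print(pose()[0])
A=cv2.resize(a[150:270,95:365],(800,356),interpolation=cv2.INTER_CUBIC);B=cv2.resize(b[125:245,135:405],(540,240),interpolation=cv2.INTER_CUBIC)
c=np.zeros((600,800,3),np.uint8);c[:356]=A;c[358:598,:540]=B;cv2.imwrite('pics/final.png',c)
E
```

```text
[ 342.71050462 -490.95168024  400.06073944]
```

View pics/final.png

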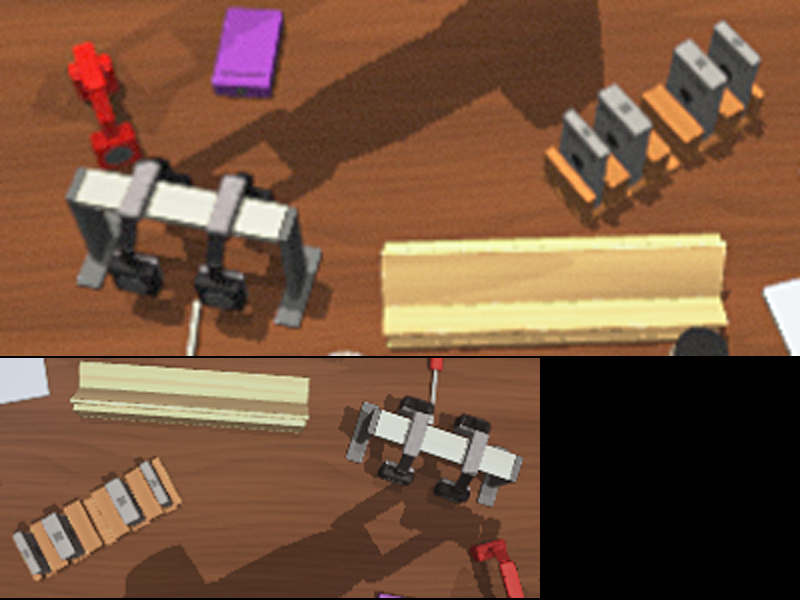

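The picture shows four drives upright in the rack (narrow1, wide1, wide2 and narrow3), an empty stand, and both headsets hanging side by side across the bar. I'm handing the job in.

```bash
python3 -c "
from h import *
print(ctrl.close_job())"
```

```text
the job is handed in; nothing more can be done
None
```

I racked the four drives that were on the stand (slim3 was absent), then hung both headsets on the bar. I handed the job in at about 61 s of robot time.

- **Drives:** the thick drives are in wide1 and wide2, and the slim ones in narrow1 and narrow3. I lowered each until the wrist force rose to 43–48 N at the floor height I expected. That pressing force came through the held drive, not the arm or gripper body.
- **Headsets:** both hang across the bar about 100 mm apart. Each touched down at the expected height with 21–24 N. Headset2 had been knocked about 40 mm aside during the run; I saw this in the wrist picture and measured it again before gripping.
- **Last check:** the final scene and top views show all four drives upright, the stand empty, and a cup on each side of the bar for both headsets. The purple box and red headset look untouched. The mug, mouse, notepad and jar were out of frame or only partly in it.

No check failed. The moves often overshot by several millimetres, and on the fast moves by up to about 25 mm, so I corrected before each grasp and placing. While carrying headset1 to the bar, the cups came within about 3 mm of the height of its top, but the force reading showed no contact.

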